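# Build up the tiered trinket stand

### The job

Build up the wooden trinket stand on its foot, wherever that stands, working from the bottom up: first the large tier onto the foot, then the medium tier, then the small tier, and last the finial on the very top. Each piece has to sit straight and fully down over the peg of the piece below; do not tip any piece over, and leave the crochet goods lying round about where they are.

Things in the scene. Friction and masses are not known exactly. Their poses are not given: they have to be found in the camera images.
- stand_foot: Foot of the stand, light wood, fixed to the table: square board 100 x 100 mm, 12 mm thick, with a short round stub, 36 mm wide, in its middle up to a flat shoulder at z = 30 mm (much lower than the tiers' pillars) and on that a cone-tipped peg, 21 mm wide, 14 mm high (44 mm in all). Origin at the centre of the underside, z up.
- tier_large: Large tier, 140 mm in diameter, 0.22 kg. Light wood, loose: round tray 10 mm thick (rim 14 mm) with a straight round pillar, 36 mm wide, in its middle up to a flat shoulder at z = 60 mm; grip it from above at z = 20 to 58 mm. On the shoulder a cone-tipped peg, 21 mm wide, 14 mm high. In the underside a socket, 26 mm wide, 20 mm deep, for the peg below; the underside then rests on the shoulder. Origin: centre of underside, z up.
- tier_medium: Medium tier, 112 mm in diameter, 0.17 kg; all else as the large tier: 36 mm pillar from the middle of the tray, shoulder at z = 60 mm, 14 mm peg above, socket 26 mm wide and 20 mm deep below. Origin at the centre of the underside, z up.
- tier_small: Small tier, 84 mm in diameter, 0.13 kg; all else as the large tier: 36 mm pillar from the middle of the tray, shoulder at z = 60 mm, 14 mm peg above, socket 26 mm wide and 20 mm deep below. Origin at the centre of the underside, z up.
- finial: Finial, plain light wood, loose, 0.06 kg: a stubby round knob without tray or peg, 36 mm in diameter from z = 9 to 40 mm, with a bead 40 mm wide round its foot and a rounded top at z = 51 mm. Blind socket 26 mm wide and 18 mm deep in its underside. Grasp it from above across its 36 mm body. Origin at the centre of the underside, z up.
- coaster_bundle_small: Bystander: tied bundle of crochet coasters, about 115 mm across and 28 mm high, loose, origin at the centre of its underside. Leave it.
- coaster_bundle_big: Bystander: larger tied bundle of crochet coasters, about 134 mm across and 37 mm high, loose, origin at the centre of its underside. Leave it.
- glasses_sleeve: Bystander: crochet glasses sleeve, 202 x 79 x 24 mm (long side along its x), loose, origin at the centre of its underside. Leave it.
- hair_tie: Bystander: hair tie on a kraft card, 158 x 90 x 16 mm (long side along its x), loose, origin at the centre of its underside. Leave it.

How it is judged (in metres and radians):
On the way, in this order (a step that is already met when the one before it is completed fails the run):
1. the large tier sits on the foot (horizontal distance between tier_large and stand_foot below 0.006 m and z of tier_large in the frame of stand_foot between 0.026 and 0.034 m and angle between tier_large's own z axis and vertical below 0.06 rad), for 0.2 s.
2. the medium tier sits on the large one (horizontal distance between tier_medium and tier_large below 0.006 m and z of tier_medium in the frame of tier_large between 0.056 and 0.064 m and angle between tier_medium's own z axis and vertical below 0.06 rad), for 0.2 s.
3. the small tier sits on the medium one (horizontal distance between tier_small and tier_medium below 0.006 m and z of tier_small in the frame of tier_medium between 0.056 and 0.064 m and angle between tier_small's own z axis and vertical below 0.06 rad), for 0.2 s.
4. the finial sits on the small tier (horizontal distance between finial and tier_small below 0.006 m and z of finial in the frame of tier_small between 0.056 and 0.064 m and angle between finial's own z axis and vertical below 0.06 rad), for 0.2 s.
At the end, for the whole second after the job is handed in: Large tier on the foot, medium tier on the large, small tier on the medium, finial on the small: each within 6 mm sideways of the piece below, its underside within 4 mm of that piece's shoulder height, upright to 0.06 rad, and at rest (all of step 1 and all of step 2 and all of step 3 and all of step 4 and linear speed of each of tier_large, tier_medium, tier_small, finial below 0.02 m/s); the robot touches nothing.
It fails at once if a piece of the stand is tipped over (more than 0.6 rad) (angle between any of tier_large, tier_medium, tier_small, finial's own z axis and vertical above 0.6 rad).
It fails at once if one of the crochet goods is moved by more than 30 mm (distance of any of coaster_bundle_small, coaster_bundle_big, glasses_sleeve, hair_tie from where it was at the start of the episode above 0.03 m).
It also fails if it takes over 128 s, if anything falls off the work surface, if the arm or the gripper's body presses on something with over 40 N, if the wrist force passes 120 N, or if a joint passes its speed limit or range.

### The arm

A 6-joint arm with a two-finger parallel gripper is mounted at the origin on a cart in front of the work surface, level with it; the furniture and walls round the work are solid. World frame = base frame: x ahead of the robot, y to its left, z up, the work surface at z = 0. Lengths are in m, angles in degrees, forces in N, time in s.
With the tool pointing down it reaches from about 0.4 to 0.825 m from the base axis. Payload 7 kg.
Tool frame: the origin (TCP) lies on the centre line of the jaws, within the pads' length; the fingertips stand 25 mm ahead of it and the grasp point (between the pads) lies 6 mm ahead of it; x points along the fingers, z is the direction in which the jaws open and shut, and the axes are right-handed (so a half turn about x gives the same grasp; the last joint's range is limited). The gripper opens to 88 mm and grips with 3 to 60 N. Pads are 19 mm wide; open, the fingers measure 130 mm over their backs; the gripper's body (78 mm by 193 mm) begins 47 mm behind the grasp point.
Start: joints at [-52.248, 20.546, 0.682, 0, -70.136, -16.507], TCP at [0.245, -0.629, 0.252] pointing down, gripper open.
Joint ranges: [-176.03, 176.03], [-82.01, 121.73], [-58.28, 71.71], [-173.87, 95.51], [-174.79, -0.11], [-173.66, 173.66]. Speed limits (degrees/s): [136.94, 136.94, 172.46, 180, 180, 180].

### API

Orientations are given as [roll, pitch, yaw] about the fixed x, y, z axes, in that order (R = Rz(yaw) Ry(pitch) Rx(roll)).
In Python, from plant import ctrl gives the robot as it stands. The module is installed in compiled form; this text tells all that it offers.
- The arm moves only by the tool send_rows, never from a script. Its argument "deltas" is a list of rows, each an object of numbers: "dx", "dy", "dz": the shift along the tool's x, y, z in mm; "ax", "ay", "az": the turn, a rotation vector about the tool's x, y, z in units of 5 degrees (1.0 is 5 degrees); "fingers": the opening, from 0 (shut) to 1 (fully open). A call has 1 to 12 rows; each row shifts and turns the commanded pose from where the row before left it, along the tool's axes as they then stand; what a row does not reach is not made up. A row lasts 1/8 s, in which the tool goes at most 62.5 mm and 10.7 degrees, less where a joint would pass 70% of its speed; a pose out of reach is approached as far as the arm can. A call with a gripper value outside its range is refused whole. The fingers move at their own pace and stop on an object; the grip force is fixed at half the most. Time passes only in rows, so rows that do not move let the fingers close. It gives the time, the measured TCP pose, the force and the opening at its end, in the units of the state.
- ctrl.get_obs(): the state, without advancing time (a new reading comes with each control period).
- ctrl.snapshot(name): name is "scene" or "top"; returns a dict with "image" (420x560x3 uint8, blue, green, red), "fx", "fy", "cx", "cy" (pixels), "k1" (the pictures are not rectified: a ray, as slopes to the right and down, at radius r is drawn at 1 + k1 r^2 times it, then the intrinsics apply), "R" (3x3) and "t" (3): a world point X has camera coordinates R X + t. Camera axes: x right, y down, z forward; pixel columns grow to the right and rows downward; lengths in m; the calibration is good to about 2 mm. A picture is of the moment at which its call begins. There is no depth.
- ctrl.close_job(): hands the job in, once; it reports no verdict.
The state is a dict: "clock": time; "joint_pos": joint angles; "qvel": joint speeds; "tau": joint torques, N m; "tool_pos": TCP position; "orientation": TCP orientation; "force": force on the tool from outside, world axes, zero at the start; "moment": the same for the moment, N m; "opening": finger opening in m.
Only numpy, scipy, OpenCV 4.12 (cv2) and the standard library are available. Lean on these libraries where they do the work, as an engineer would, in place of code of your own. Each camera call takes 0.05 s, during which the arm holds its last target.

## Working session

There is one attempt and no reset: what is moved stays moved. The work goes in short steps, Python scripts to look and compute and a tool call to move; the robot and the scene stay as the last step left them, time stands still between calls to the robot, and variables do not carry over. Pictures are saved under pics/ and viewed, and the job is handed in when it is done.

Besides the shell and the picture viewer there is one more tool, called after "Call:" as name(argument=value, ...) on one line, values as JSON. send_rows: Moves the arm, as the interface text tells. Its arguments: {"type":"object","properties":{"deltas":{"type":"array","items":{"type":"object","properties":{"dx":{"type":"number"},"dy":{"type":"number"},"dz":{"type":"number"},"ax":{"type":"number"},"ay":{"type":"number"},"az":{"type":"number"},"fingers":{"type":"number"}}}}},"required":["deltas"]}

```bash
mkdir -p pics; python3 - <<'E'
from plant import ctrl
import cv2,numpy as np
o=ctrl.get_obs();print({k:np.round(v,3) for k,v in o.items()})
for n in("scene","top"):
    s=ctrl.snapshot(n);cv2.imwrite(f"pics/{n}0.png",s["image"])
    print(n,s["fx"],s["fy"],s["cx"],s["cy"],s["k1"],np.round(s["R"],3).tolist(),np.round(-np.array(s["R"]).T@s["t"],3))
E
```

```text
{'clock': np.float64(0.0), 'joint_pos': array([-5.2247e+01,  2.0590e+01,  6.3300e-01, -2.1000e-02, -7.0137e+01,
       -1.6505e+01]), 'qvel': array([-0.013,  0.027, -0.028, -0.074,  0.022, -0.074]), 'tau': array([-0.0000e+00, -5.8271e+01,  2.9305e+01,  6.9970e+00,  7.0000e-03,
       -0.0000e+00]), 'tool_pos': array([ 0.244, -0.629,  0.251]), 'orientation': array([  4.918,  89.904, 116.159]), 'force': array([-0.284, -0.338,  0.001]), 'moment': array([0.026, 0.011, 0.032]), 'opening': np.float64(0.088)}
scene 518.9571069894351 518.9571069894351 284.3876821400031 204.78737379622552 -0.1493185161198955 [[-0.841, -0.542, -0.0], [-0.413, 0.641, -0.648], [0.351, -0.544, -0.762]] [0.067 0.716 1.092]
top 401.0522435542879 401.0522435542879 275.0823198259678 214.26666864364162 -0.07650896528523717 [[0.012, -1.0, -0.007], [-0.994, -0.011, -0.11], [0.11, 0.008, -0.994]] [ 0.432 -0.035  1.003]
```

View pics/scene0.png

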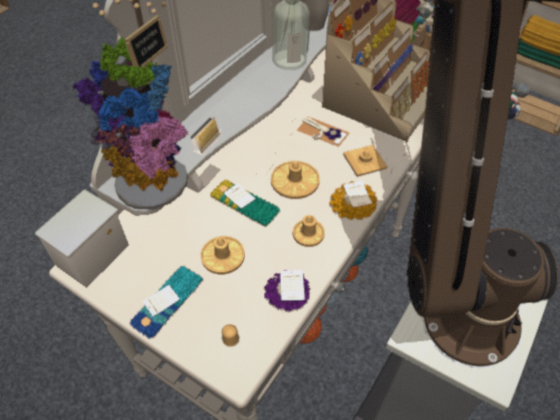

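View pics/top0.png

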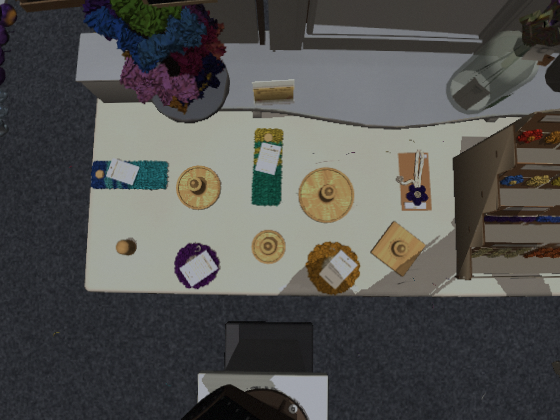

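The top view has x up and y to the left. The finial is at (125,247), the medium tier at (199,187), the small tier at (268,246), the large tier at (326,193) and the foot at (398,247), beside the shelf. I'll zoom in next.

```bash
python3 - <<'E'
import cv2,numpy as np
t=cv2.imread("pics/top0.png");s=cv2.imread("pics/scene0.png")
def crop(im,c,h=33):
    x,y=c;return cv2.resize(im[y-h:y+h,x-h:x+h],(260,260),interpolation=cv2.INTER_CUBIC)
T=[(326,193),(199,187),(268,246)];S=[(295,179),(222,253),(308,230)]
cv2.imwrite("pics/z1.png",np.vstack([np.hstack([crop(t,c) for c in T]),np.hstack([crop(s,c) for c in S])]))
T=[(398,247),(125,247)];S=[(365,158),(230,335)]
cv2.imwrite("pics/z2.png",np.vstack([np.hstack([crop(t,c) for c in T]),np.hstack([crop(s,c) for c in S])]))
E
```

```text
(no output)
```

View pics/z1.png

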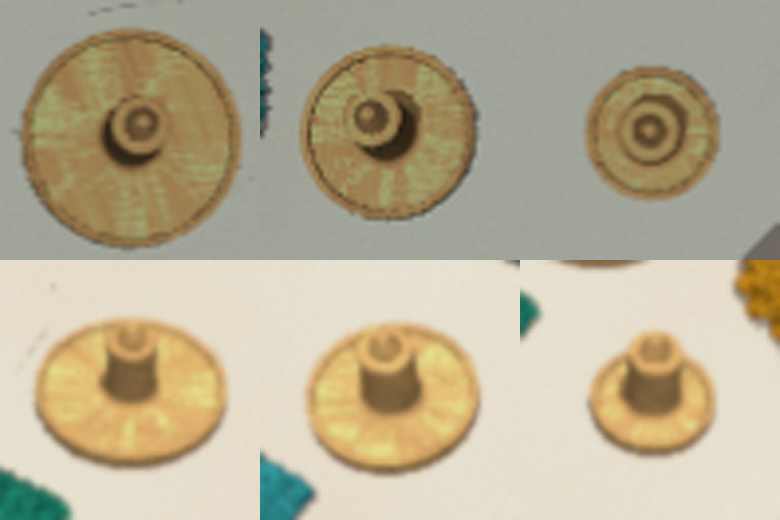

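View pics/z2.png

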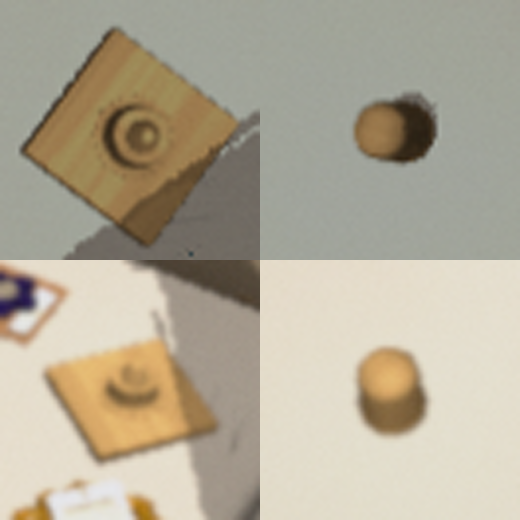

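```bash
cat > h.py <<'E'
import cv2,numpy as np
from scipy.optimize import least_squares
def K(s): return np.array([[s["fx"],0,s["cx"]],[0,s["fy"],s["cy"]],[0,0,1.]]),np.array([s["k1"],0,0,0,0.])
def und(s,p):
    k,d=K(s); return cv2.undistortPointsIter(np.float64(p).reshape(-1,1,2),k,d,None,None,(3,100,1e-10)).reshape(-1,2)
def ray(s,p,z):
    u=und(s,p);d=np.c_[u,np.ones(len(u))]@np.array(s["R"]);c=-np.array(s["R"]).T@np.array(s["t"])
    return (c+d*((z-c[2])/d[:,2])[:,None])
def proj(s,X):
    k,d=K(s);r,_=cv2.Rodrigues(np.array(s["R"]));return cv2.projectPoints(np.float64(X).reshape(-1,1,3),r,np.float64(s["t"]),k,d)[0].reshape(-1,2)
def circ(P):
    f=lambda q:np.hypot(P[:,0]-q[0],P[:,1]-q[1])-q[2]
    r=least_squares(f,[*P[:,:2].mean(0),.05],loss="soft_l1",f_scale=.001);return r.x,np.sqrt(np.mean(r.fun**2))
def wood(im,lo=(8,75,40),hi=(28,255,255)):
    return cv2.inRange(cv2.cvtColor(im,cv2.COLOR_BGR2HSV),lo,hi)
def blob(m,c,h=33,up=4):
    x,y=map(int,c);w=np.zeros_like(m);w[y-h:y+h,x-h:x+h]=m[y-h:y+h,x-h:x+h]
    cs,_=cv2.findContours(w,cv2.RETR_EXTERNAL,cv2.CHAIN_APPROX_NONE)
    return max(cs,key=cv2.contourArea).reshape(-1,2)
E
cat > m.py <<'E'
from h import *
from plant import ctrl
s=ctrl.snapshot("top");c=ctrl.snapshot("scene")
for cam,C in((s,dict(L=(326,193),M=(199,187),S=(268,246),F=(125,247),foot=(398,247))),(c,dict(L=(295,179),M=(222,253),S=(308,230),foot=(365,158)))):
    m=wood(cam["image"])
    for n,p in C.items():
        b=blob(m,p)
        if n=="foot":
            P=ray(cam,b,.012);r=cv2.minAreaRect(np.float32(P[:,:2]*1000));print(n,r)
        else:
            q,e=circ(ray(cam,b,.014 if n!="F" else .04));print(n,np.round(q*1000,1),round(e*1000,2))
E
python3 m.py
```

```text
L [ 592.4 -152.7   68.4] 0.75
M [607.9 168.1  54.9] 0.78
S [461.6  -9.9  40.5] 0.69
F [454.7 335.2  21. ] 2.7
foot ((459.5830078125, -331.2119445800781), (100.25260925292969, 99.58846282958984), 52.85300827026367)
L [ 592.3 -152.2   70.7] 1.72
M [607.6 169.   56.3] 1.28
S [461.5 -10.2  42.7] 4.69
foot ((459.67218017578125, -331.9254150390625), (101.79974365234375, 104.5730209350586), 52.774375915527344)
```

```bash
cat > m2.py <<'E'
from h import *
from plant import ctrl
s=ctrl.snapshot("top");c=ctrl.snapshot("scene")
print("shelf corner",ray(s,[(457,278),(466,278),(455,155)],0)[:,:2].round(3),ray(c,[(410,135),(325,110)],0)[:,:2].round(3))
# finial two views
a=ray(s,[(122.7,247)],.045);b=ray(c,[(230,330.7)],.045);print("finial",a,b)
b=blob(wood(s["image"]),(125,247))
# shadow-excluded: bright part only
m=wood(s["image"],(8,75,95));P=blob(m,(125,247),12)
q,e=circ(ray(s,P,.04));print("bright",q.round(4),e)
P=blob(wood(c["image"]),(230,335),20);print(cv2.boundingRect(P))
for z in (.02,):
    pass
# predicted silhouettes for check
for (x,y) in ((.4547,.3352),):
    th=np.linspace(0,6.28,40)
    for cam,n in((s,"top"),(c,"scene")):
        im=cv2.resize(cam["image"],None,fx=4,fy=4,interpolation=cv2.INTER_CUBIC)
# peg pixel checks: predicted peg tip and shoulder positions
for n,x,y,z in(("L",.5924,-.1525,.074),("M",.6078,.1685,.074),("S",.4616,-.0100,.074),("foot",.4596,-.3315,.044)):
    print(n,proj(s,[(x,y,z)]).round(1),proj(c,[(x,y,z)]).round(1))
E
python3 m2.py
```

```text
shelf corner [[ 0.387 -0.485]
 [ 0.387 -0.508]
 [ 0.703 -0.491]] [[ 0.393 -0.522]
 [ 0.68  -0.48 ]]
finial [[0.45417793 0.34057223 0.045     ]] [[0.45258585 0.34127859 0.045     ]]
bright [0.455 0.345 0.015] 0.000883720864780662
(222, 324, 17, 22)
L [[328.9 190.4]] [[295.1 163.6]]
M [[192.8 182.6]] [[220.  239.7]]
S [[267.4 245.6]] [[309.1 217.2]]
foot [[401.8 248.1]] [[366.  151.9]]
```

Call:
send_rows(deltas=[{"dx": -10,"dy": -8,"dz": 23},{"dx": -10,"dy": -8,"dz": 23},{"dx": -10,"dy": -8,"dz": 23},{"dx": -10,"dy": -12,"dz": 23},{"dx": -10,"dy": -12,"dz": 23},{"dx": 0,"dy": -12,"dz": 23},{"dx": 0,"dy": -12,"dz": 23},{"dx": 0,"dy": -12,"dz": 23}])

```text
validation failed for argument at $.de...
```

Call:
send_rows(deltas=[{"ax": -1.97},{"ax": -1.97},{"ax": -1.97},{"ax": -1.97},{"ax": -1.97},{"ax": -1.97},{"ax": -1.97},{}])

```text
validation failed for argument at $.de...
```

```bash
cat > st.py <<'E'
import sys,numpy as np
from plant import ctrl
from scipy.spatial.transform import Rotation as Ro
o=ctrl.get_obs();R=Ro.from_euler("xyz",o["orientation"],degrees=True).as_matrix()
print(o["clock"],o["tool_pos"].round(4),o["orientation"].round(2),"F",np.round(o["force"],1),"op",round(o["opening"],4),"J",np.round(o["joint_pos"],0))
print("axes",R.round(4).tolist())
if len(sys.argv)>3:
    t=np.array(list(map(float,sys.argv[1:4])));print("tool delta mm",(R.T@(t-o["tool_pos"])*1000).round(1))
    jaw=np.array([-1,0,0]);T=np.c_[[0,0,-1],[0,-1,0],[-1,0,0]]
    print("turn units",(Ro.from_matrix(R.T@T).as_rotvec(degrees=True)/5).round(3))
E
python3 st.py .5924 -.1525 .17
```

```text
0.3 [ 0.2445 -0.629   0.2512] [  8.63  89.97 119.87] F [-0.8 -0.4  0. ] op 0.0874 J [-52.  21.   1.  -0. -70. -17.]
axes [[-0.0003, -0.9321, -0.3623], [0.0005, -0.3623, 0.9321], [-1.0, 0.0001, 0.0006]]
tool delta mm [  81.4 -496.9  318. ]
turn units [-1.3752e+01  6.0000e-03  3.0000e-03]
```

Call:
send_rows(deltas=[{"dx": -10,"dy": -8,"dz": 23,"ax": 0,"ay": 0,"az": 0,"fingers": 1},{"dx": -10,"dy": -8,"dz": 23,"ax": 0,"ay": 0,"az": 0,"fingers": 1},{"dx": -10,"dy": -8,"dz": 23,"ax": 0,"ay": 0,"az": 0,"fingers": 1},{"dx": -10,"dy": -12,"dz": 23,"ax": 0,"ay": 0,"az": 0,"fingers": 1},{"dx": -10,"dy": -12,"dz": 23,"ax": 0,"ay": 0,"az": 0,"fingers": 1},{"dx": 0,"dy": -12,"dz": 23,"ax": 0,"ay": 0,"az": 0,"fingers": 1},{"dx": 0,"dy": -12,"dz": 23,"ax": 0,"ay": 0,"az": 0,"fingers": 1},{"dx": 0,"dy": -12,"dz": 23,"ax": 0,"ay": 0,"az": 0,"fingers": 1}])

```text
clock: 1.3
tool_pos: [0.2562, -0.4263, 0.3017]
orientation: [-136.4, 90.0, -25.1]
force: [-0.3, 0.2, 1.0]
opening: 0.0881
```

Call:
send_rows(deltas=[{"dx": 0,"dy": 0,"dz": 0,"ax": -1.97,"ay": 0,"az": 0,"fingers": 1},{"dx": 0,"dy": 0,"dz": 0,"ax": -1.97,"ay": 0,"az": 0,"fingers": 1},{"dx": 0,"dy": 0,"dz": 0,"ax": -1.97,"ay": 0,"az": 0,"fingers": 1},{"dx": 0,"dy": 0,"dz": 0,"ax": -1.97,"ay": 0,"az": 0,"fingers": 1},{"dx": 0,"dy": 0,"dz": 0,"ax": -1.97,"ay": 0,"az": 0,"fingers": 1},{"dx": 0,"dy": 0,"dz": 0,"ax": -1.97,"ay": 0,"az": 0,"fingers": 1},{"dx": 0,"dy": 0,"dz": 0,"ax": -1.93,"ay": 0,"az": 0,"fingers": 1},{"dx": 0,"dy": 0,"dz": 0,"ax": 0,"ay": 0,"az": 0,"fingers": 1}])

```text
clock: 2.3
tool_pos: [0.2562, -0.4271, 0.3016]
orientation: [158.7, 90.0, -21.4]
force: [0.1, 0.7, 0.6]
opening: 0.0876
```

```bash
python3 st.py .5924 -.1525 .15
```

```text
2.3 [ 0.2562 -0.4271  0.3016] [158.72  89.99 -21.35] F [0.1 0.7 0.6] op 0.0876 J [-36.   2. -16.  -0. -72.  36.]
axes [[0.0002, -0.0012, -1.0], [-0.0001, -1.0, 0.0012], [-1.0, 0.0001, -0.0002]]
tool delta mm [ 151.7 -275.  -335.9]
turn units [-0.014 -0.002 -0.001]
```

Call:
send_rows(deltas=[{"dx": 0,"dy": -25,"dz": -30,"ax": 0,"ay": 0,"az": 0,"fingers": 1},{"dx": 0,"dy": -25,"dz": -30,"ax": 0,"ay": 0,"az": 0,"fingers": 1},{"dx": 0,"dy": -25,"dz": -30,"ax": 0,"ay": 0,"az": 0,"fingers": 1},{"dx": 0,"dy": -25,"dz": -30,"ax": 0,"ay": 0,"az": 0,"fingers": 1},{"dx": 20,"dy": -25,"dz": -30,"ax": 0,"ay": 0,"az": 0,"fingers": 1},{"dx": 25,"dy": -25,"dz": -30,"ax": 0,"ay": 0,"az": 0,"fingers": 1},{"dx": 25,"dy": -25,"dz": -30,"ax": 0,"ay": 0,"az": 0,"fingers": 1},{"dx": 25,"dy": -25,"dz": -30,"ax": 0,"ay": 0,"az": 0,"fingers": 1},{"dx": 25,"dy": -25,"dz": -30,"ax": 0,"ay": 0,"az": 0,"fingers": 1},{"dx": 20,"dy": -25,"dz": -30,"ax": 0,"ay": 0,"az": 0,"fingers": 1},{"dx": 10,"dy": -25,"dz": -36,"ax": 0,"ay": 0,"az": 0,"fingers": 1},{"dx": 0,"dy": 0,"dz": 0,"ax": 0,"ay": 0,"az": 0,"fingers": 1}])

```text
clock: 3.8
tool_pos: [0.5938, -0.1505, 0.1499]
orientation: [6.3, 89.9, -173.9]
force: [-1.3, -0.5, 0.5]
opening: 0.0876
```

```bash
python3 st.py .5924 -.1525 .046; python3 - <<'E'
from plant import ctrl
import cv2
cv2.imwrite("pics/s1.png",ctrl.snapshot("scene")["image"])
E
```

```text
3.8 [ 0.5938 -0.1505  0.1499] [   6.25   89.9  -173.87] F [-1.3 -0.5  0.5] op 0.0876 J [  4.  19. -15.   0. -56.  -4.]
axes [[-0.0018, -0.0022, -1.0], [-0.0002, -1.0, 0.0022], [-1.0, 0.0002, 0.0018]]
tool delta mm [103.9   2.    1.2]
turn units [-0.025  0.021 -0.002]
```

View pics/s1.png

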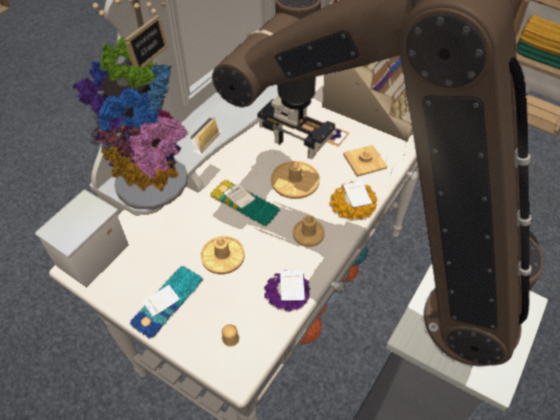

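The gripper stands over the large tier, with the pillar at about (295,172) in the scene view, and the jaws lie along world x. Next I descend and grasp it.

Call:
send_rows(deltas=[{"dx": 15,"dy": 2,"dz": 1,"ax": 0,"ay": 0,"az": 0,"fingers": 1},{"dx": 20,"dy": 0,"dz": 0,"ax": 0,"ay": 0,"az": 0,"fingers": 1},{"dx": 20,"dy": 0,"dz": 0,"ax": 0,"ay": 0,"az": 0,"fingers": 1},{"dx": 20,"dy": 0,"dz": 0,"ax": 0,"ay": 0,"az": 0,"fingers": 1},{"dx": 15,"dy": 0,"dz": 0,"ax": 0,"ay": 0,"az": 0,"fingers": 1},{"dx": 12,"dy": 0,"dz": 0,"ax": 0,"ay": 0,"az": 0,"fingers": 1},{"dx": 0,"dy": 0,"dz": 0,"ax": 0,"ay": 0,"az": 0,"fingers": 1},{"dx": 0,"dy": 0,"dz": 0,"ax": 0,"ay": 0,"az": 0,"fingers": 0.3},{"dx": 0,"dy": 0,"dz": 0,"ax": 0,"ay": 0,"az": 0,"fingers": 0.3},{"dx": 0,"dy": 0,"dz": 0,"ax": 0,"ay": 0,"az": 0,"fingers": 0.3},{"dx": 0,"dy": 0,"dz": 0,"ax": 0,"ay": 0,"az": 0,"fingers": 0.3}])

```text
clock: 5.22
tool_pos: [0.5914, -0.1542, 0.0499]
orientation: [-177.3, 90.0, 2.7]
force: [-0.1, 0.3, -0.5]
opening: 0.0532
```

Call:
send_rows(deltas=[{"dx": 0,"dy": 0,"dz": 0,"ax": 0,"ay": 0,"az": 0,"fingers": 0},{"dx": 0,"dy": 0,"dz": 0,"ax": 0,"ay": 0,"az": 0,"fingers": 0},{"dx": 0,"dy": 0,"dz": 0,"ax": 0,"ay": 0,"az": 0,"fingers": 0}])

```text
clock: 5.6
tool_pos: [0.5914, -0.1542, 0.0496]
orientation: [178.4, 90.0, -1.6]
force: [0.4, 0.0, 1.0]
opening: 0.0356
```

```bash
python3 st.py .4596 -.3315 .2
```

```text
5.6 [ 0.5914 -0.1542  0.0496] [178.39  89.99  -1.61] F [0.4 0.  1. ] op 0.0356 J [  4.  26. -21.   0. -43.  -4.]
axes [[0.0002, -0.0, -1.0], [-0.0, -1.0, 0.0], [-1.0, 0.0, -0.0002]]
tool delta mm [-150.4  177.3  131.7]
turn units [-0.    -0.003 -0.   ]
```

Call:
send_rows(deltas=[{"dx": -15,"dy": 0,"dz": 0,"ax": 0,"ay": 0,"az": 0,"fingers": 0},{"dx": -25,"dy": 0,"dz": 0,"ax": 0,"ay": 0,"az": 0,"fingers": 0},{"dx": -30,"dy": 0,"dz": 0,"ax": 0,"ay": 0,"az": 0,"fingers": 0},{"dx": -30,"dy": 5,"dz": 5,"ax": 0,"ay": 0,"az": 0,"fingers": 0},{"dx": 0,"dy": 15,"dz": 12,"ax": 0,"ay": 0,"az": 0,"fingers": 0},{"dx": 0,"dy": 25,"dz": 20,"ax": 0,"ay": 0,"az": 0,"fingers": 0},{"dx": 0,"dy": 30,"dz": 22,"ax": 0,"ay": 0,"az": 0,"fingers": 0},{"dx": 0,"dy": 30,"dz": 22,"ax": 0,"ay": 0,"az": 0,"fingers": 0},{"dx": 0,"dy": 30,"dz": 20,"ax": 0,"ay": 0,"az": 0,"fingers": 0},{"dx": 0,"dy": 20,"dz": 15,"ax": 0,"ay": 0,"az": 0,"fingers": 0},{"dx": 0,"dy": 15,"dz": 10,"ax": 0,"ay": 0,"az": 0,"fingers": 0},{"dx": 0,"dy": 7,"dz": 6,"ax": 0,"ay": 0,"az": 0,"fingers": 0}])

```text
clock: 7.1
tool_pos: [0.4584, -0.3319, 0.1494]
orientation: [-32.3, 90.0, 147.6]
force: [-0.2, -0.3, -1.9]
opening: 0.0354
```

Call:
send_rows(deltas=[{"dx": 0,"dy": 0,"dz": 0,"ax": 0,"ay": 0,"az": 0,"fingers": 0},{"dx": 0,"dy": 0,"dz": 0,"ax": 0,"ay": 0,"az": 0,"fingers": 0}])

```text
clock: 7.35
tool_pos: [0.4596, -0.3308, 0.1495]
orientation: [-139.3, 90.0, 40.8]
force: [-0.9, 0.0, -1.0]
opening: 0.0355
```

```bash
python3 st.py .4596 -.3315 .08; python3 - <<'E'
from plant import ctrl
import cv2,numpy as np
a=ctrl.snapshot("scene")["image"];b=ctrl.snapshot("top")["image"]
cv2.imwrite("pics/s2.png",np.hstack([cv2.resize(a[80:230,270:420],(400,400)),cv2.resize(b[170:320,320:470],(400,400))]))
E
```

```text
7.35 [ 0.4596 -0.3308  0.1495] [-139.27   89.99   40.76] F [-0.9  0.  -1. ] op 0.0355 J [-16.  15. -21.  -0. -53.  16.]
axes [[0.0001, 0.0004, -1.0], [0.0001, -1.0, -0.0004], [-1.0, -0.0001, -0.0001]]
tool delta mm [69.5  0.7  0. ]
turn units [ 0.005 -0.001  0.001]
```

View pics/s2.png

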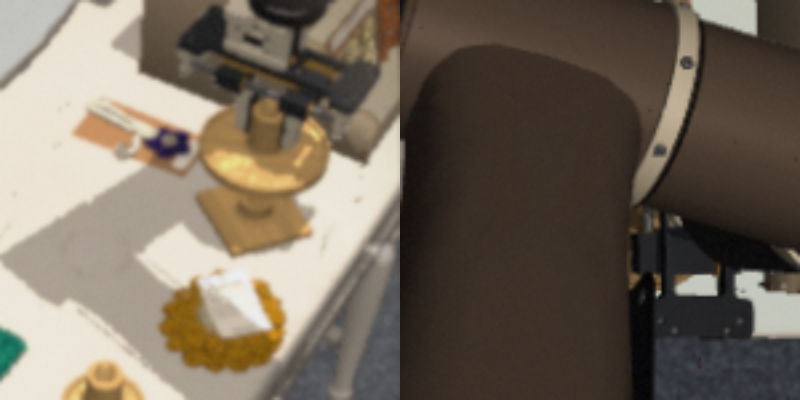

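```bash
cat > tray.py <<'E'
# usage: tray.py px py zrim R : rim circle centre from lower (front) outline in scene view
import sys
from h import *
from plant import ctrl
c=ctrl.snapshot("scene");px,py,z,Rr=map(float,sys.argv[1:5])
m=wood(c["image"]);b=blob(m,(px,py),int(sys.argv[5]) if len(sys.argv)>5 else 30)
# silhouette lower outline = underside-rim z; use both z and fixed radius
im=c["image"].copy()
for p in b: im[p[1],p[0]]=(0,0,255)
x,y=int(px),int(py);cv2.imwrite("pics/tr.png",cv2.resize(im[y-40:y+40,x-40:x+40],(480,480),interpolation=cv2.INTER_NEAREST))
P=ray(c,b,z)
f=lambda q:np.hypot(P[:,0]-q[0],P[:,1]-q[1])-Rr
r=least_squares(f,P[:,:2].mean(0),loss="cauchy",f_scale=.0015)
print((r.x*1000).round(1),"median abs",np.median(abs(f(r.x)))*1000,"inl",(abs(f(r.x))<.0025).mean())
E
python3 tray.py 369 136 .110 .070
```

```text
[ 460.8 -329.2] median abs 18.565938406614286 inl 0.17793594306049823
```

View pics/tr.png

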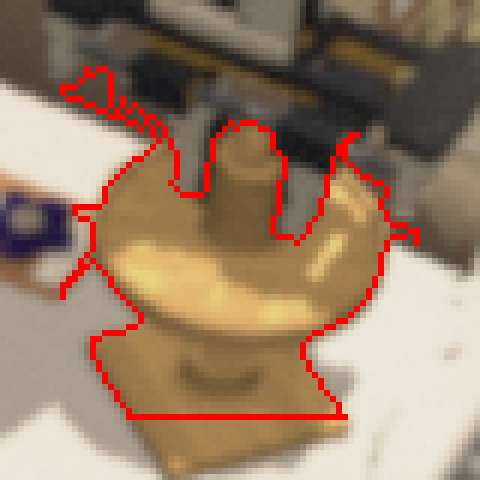

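```bash
python3 - <<'E'
from h import *
from plant import ctrl
c=ctrl.snapshot("scene")
th=np.linspace(0,2*np.pi,400)
for x,y in((.4596,-.3315),(.4596,-.3291),(.4586,-.330)):
    P=np.c_[x+.07*np.cos(th),y+.07*np.sin(th),0*th+.114];Q=np.c_[P[:,:2],0*th+.1]
    p=proj(c,P);q=proj(c,Q)
    print(x,y,"L",min(p[:,0].min(),q[:,0].min()),"R",max(p[:,0].max(),q[:,0].max()),"bot",q[:,1].max(),"axis z.15",proj(c,[(x,y,.15)]),"shoulder",proj(c,[(x,y,.16)]))
x,y=369,136
print("meas L",x-40+93/6,"R",x-40+387/6)
g=cv2.cvtColor(c["image"],cv2.COLOR_BGR2GRAY)
for col in(360,365,369,373): print(col,g[140:160,col])
for r in(127,): print(r,c["image"][127,355:385].tolist())
E
```

```text
0.4596 -0.3315 L 343.64644320347674 R 393.6229267424418 bot 154.8601775705142 axis z.15 [[370.37836579 124.26754511]] shoulder [[370.81333343 121.50885633]]
0.4596 -0.3291 L 343.24495323888596 R 393.26825623594243 bot 155.37058038928433 axis z.15 [[369.99424441 124.74282816]] shoulder [[370.42785389 121.98363237]]
0.4586 -0.33 L 343.70517326039936 R 393.72339251908636 bot 155.3182359801621 axis z.15 [[370.46161331 124.69547893]] shoulder [[370.89749118 121.9364902 ]]
meas L 344.5 R 393.5
360 [197 200 202 195 194 195 193 193 183 149 115 101 109 120 126 118 104  93
  90  97]
365 [164 183 192 190 193 195 199 199 197 188 160 126 108 106 109 114 118 115
 111  99]
369 [132 129 133 152 176 186 189 191 200 199 181 146 115 104 109 112 119 115
 103  92]
373 [129 127 129 129 135 160 197 215 216 202 177 146 114 106 116 125 124 120
 120 118]
127 [[73, 119, 153], [75, 118, 152], [79, 117, 144], [87, 115, 136], [94, 113, 129], [93, 111, 123], [80, 93, 102], [53, 64, 71], [36, 54, 65], [46, 71, 90], [53, 83, 104], [54, 86, 109], [54, 87, 112], [56, 90, 114], [57, 90, 115], [56, 89, 115], [53, 87, 112], [54, 88, 114], [54, 87, 111], [51, 80, 103], [42, 60, 75], [59, 71, 78], [89, 101, 111], [98, 112, 122], [99, 115, 124], [100, 116, 125], [97, 111, 119], [90, 109, 119], [104, 147, 166], [118, 187, 219]]
```

Call:
send_rows(deltas=[{"dx": 10,"dy": 1.7,"dz": 0.3,"ax": 0,"ay": 0,"az": 0,"fingers": 0},{"dx": 15,"dy": 0,"dz": 0,"ax": 0,"ay": 0,"az": 0,"fingers": 0},{"dx": 12,"dy": 0,"dz": 0,"ax": 0,"ay": 0,"az": 0,"fingers": 0},{"dx": 8,"dy": 0,"dz": 0,"ax": 0,"ay": 0,"az": 0,"fingers": 0},{"dx": 5,"dy": 0,"dz": 0,"ax": 0,"ay": 0,"az": 0,"fingers": 0},{"dx": 3,"dy": 0,"dz": 0,"ax": 0,"ay": 0,"az": 0,"fingers": 0},{"dx": 3,"dy": 0,"dz": 0,"ax": 0,"ay": 0,"az": 0,"fingers": 0},{"dx": 3,"dy": 0,"dz": 0,"ax": 0,"ay": 0,"az": 0,"fingers": 0}])

```text
clock: 8.55
tool_pos: [0.459, -0.333, 0.0907]
orientation: [157.7, 90.0, -22.3]
force: [-0.6, -0.1, -2.0]
opening: 0.0351
```

Call:
send_rows(deltas=[{"dx": 3,"dy": 0,"dz": 0,"ax": 0,"ay": 0,"az": 0,"fingers": 0},{"dx": 3,"dy": 0,"dz": 0,"ax": 0,"ay": 0,"az": 0,"fingers": 0},{"dx": 2,"dy": 0,"dz": 0,"ax": 0,"ay": 0,"az": 0,"fingers": 0},{"dx": 0,"dy": 0,"dz": 0,"ax": 0,"ay": 0,"az": 0,"fingers": 0}])

```text
clock: 9.05
tool_pos: [0.4588, -0.3329, 0.0824]
orientation: [-13.2, 90.0, 166.8]
force: [-0.2, 0.2, -1.7]
opening: 0.0354
```

Call:
send_rows(deltas=[{"dx": 1.5,"dy": 0,"dz": 0,"ax": 0,"ay": 0,"az": 0,"fingers": 0},{"dx": 1,"dy": 0,"dz": 0,"ax": 0,"ay": 0,"az": 0,"fingers": 0},{"dx": 0,"dy": 0,"dz": 0,"ax": 0,"ay": 0,"az": 0,"fingers": 0}])

```text
clock: 9.43
tool_pos: [0.4588, -0.3329, 0.08]
orientation: [-27.2, 90.0, 152.8]
force: [-0.6, -0.8, -1.9]
opening: 0.0356
```

Call:
send_rows(deltas=[{"dx": 0.5,"dy": 0,"dz": 0,"ax": 0,"ay": 0,"az": 0,"fingers": 0.5},{"dx": 0,"dy": 0,"dz": 0,"ax": 0,"ay": 0,"az": 0,"fingers": 0.8},{"dx": 0,"dy": 0,"dz": 0,"ax": 0,"ay": 0,"az": 0,"fingers": 1},{"dx": 0,"dy": 0,"dz": 0,"ax": 0,"ay": 0,"az": 0,"fingers": 1},{"dx": 0,"dy": 0,"dz": 0,"ax": 0,"ay": 0,"az": 0,"fingers": 1}])

```text
clock: 10.05
tool_pos: [0.4589, -0.3329, 0.0796]
orientation: [-178.1, 90.0, 1.8]
force: [-1.0, -0.2, 0.4]
opening: 0.0787
```

Call:
send_rows(deltas=[{"dx": -10,"dy": 0,"dz": 0,"ax": 0,"ay": 0,"az": 0,"fingers": 1},{"dx": -20,"dy": 0,"dz": 0,"ax": 0,"ay": 0,"az": 0,"fingers": 1},{"dx": -30,"dy": 0,"dz": 0,"ax": 0,"ay": 0,"az": 0,"fingers": 1},{"dx": -30,"dy": 0,"dz": 0,"ax": 0,"ay": 0,"az": 0,"fingers": 1},{"dx": -20,"dy": -15,"dz": 0,"ax": 0,"ay": 0,"az": 0,"fingers": 1},{"dx": 0,"dy": -40,"dz": -10,"ax": 0,"ay": 0,"az": 0,"fingers": 1},{"dx": 0,"dy": -50,"dz": -15,"ax": 0,"ay": 0,"az": 0,"fingers": 1},{"dx": 0,"dy": -50,"dz": -15,"ax": 0,"ay": 0,"az": 0,"fingers": 1},{"dx": 0,"dy": -50,"dz": -15,"ax": 0,"ay": 0,"az": 0,"fingers": 1},{"dx": 0,"dy": -50,"dz": -15,"ax": 0,"ay": 0,"az": 0,"fingers": 1},{"dx": 0,"dy": -50,"dz": -15,"ax": 0,"ay": 0,"az": 0,"fingers": 1},{"dx": 0,"dy": -50,"dz": -15,"ax": 0,"ay": 0,"az": 0,"fingers": 1}])

```text
clock: 11.55
tool_pos: [0.5593, 0.0239, 0.1906]
orientation: [-164.1, 89.9, 16.0]
force: [1.4, 0.0, -0.0]
opening: 0.0878
```

```bash
python3 st.py .6075 .1685 .15; python3 - <<'E'
from plant import ctrl
import cv2,numpy as np
a=ctrl.snapshot("scene")["image"];b=ctrl.snapshot("top")["image"]
cv2.imwrite("pics/s3t.png",b);cv2.imwrite("pics/s3.png",np.hstack([cv2.resize(a[80:230,290:440],(400,400)),cv2.resize(b[170:320,320:470],(400,400))]))
E
```

```text
11.55 [0.5593 0.0239 0.1906] [-164.05   89.93   15.96] F [ 1.4  0.  -0. ] op 0.0878 J [ 22.  13. -19.   0. -58. -22.]
axes [[0.0012, 0.0002, -1.0], [0.0003, -1.0, -0.0002], [-1.0, -0.0003, -0.0012]]
tool delta mm [  40.7 -144.6  -48.2]
turn units [ 0.002 -0.013  0.004]
```

View pics/s3.png

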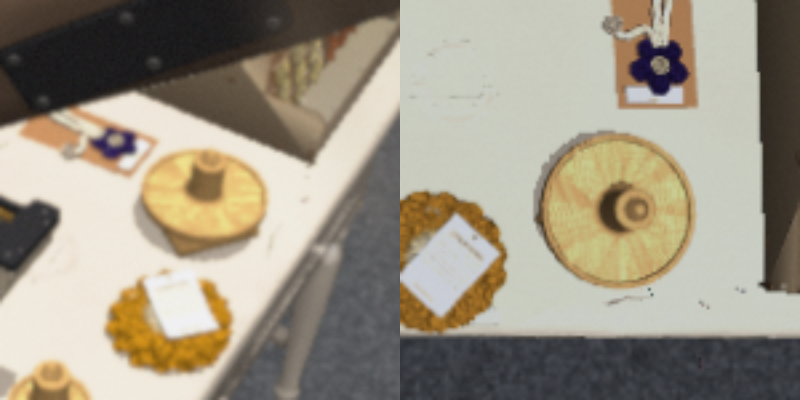

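The large tier is seated flat on the foot, centred at about (400,248) in the top view. I'll measure it while the top view is clear.

```bash
python3 - <<'E'
from h import *
from plant import ctrl
s=ctrl.snapshot("top")
for z in(.044,.074):
    q,e=circ(ray(s,blob(wood(s["image"]),(401,248)),z));print(z,(q*1000).round(1),e*1000)
q,e=circ(ray(s,blob(wood(s["image"]),(199,187)),.014));print("M",(q*1000).round(1),e*1000)
E
```

```text
0.044 [ 458.7 -329.9   68.9] 1.0072011761047888
0.074 [ 457.8 -320.7   66.7] 0.9755714880680949
M [627.4 197.3  65.3] 18.834214482916707
```

Call:
send_rows(deltas=[{"dx": 10,"dy": -35,"dz": -12,"ax": 0,"ay": 0,"az": 0,"fingers": 1},{"dx": 10,"dy": -35,"dz": -12,"ax": 0,"ay": 0,"az": 0,"fingers": 1},{"dx": 10,"dy": -35,"dz": -12,"ax": 0,"ay": 0,"az": 0,"fingers": 1},{"dx": 10,"dy": -39.6,"dz": -12.2,"ax": 0,"ay": 0,"az": 0,"fingers": 1},{"dx": 0,"dy": 0,"dz": 0,"ax": 0,"ay": 0,"az": 0,"fingers": 1},{"dx": 0,"dy": 0,"dz": 0,"ax": 0,"ay": 0,"az": 0,"fingers": 1}])

```text
clock: 12.45
tool_pos: [0.6069, 0.1659, 0.1498]
orientation: [35.2, 90.0, -144.8]
force: [-0.3, -0.0, -0.1]
opening: 0.0876
```

```bash
python3 st.py .6075 .1685 .05
```

```text
12.45 [0.6069 0.1659 0.1498] [  35.23   89.97 -144.79] F [-0.3 -0.  -0.1] op 0.0876 J [ 33.  21. -13.   0. -56. -33.]
axes [[-0.0004, -0.0004, -1.0], [-0.0003, -1.0, 0.0004], [-1.0, 0.0003, 0.0004]]
tool delta mm [99.8 -2.7 -0.7]
turn units [-0.004  0.005 -0.003]
```

Call:
send_rows(deltas=[{"dx": 15,"dy": -2.7,"dz": -0.7,"ax": 0,"ay": 0,"az": 0,"fingers": 1},{"dx": 20,"dy": 0,"dz": 0,"ax": 0,"ay": 0,"az": 0,"fingers": 1},{"dx": 20,"dy": 0,"dz": 0,"ax": 0,"ay": 0,"az": 0,"fingers": 1},{"dx": 20,"dy": 0,"dz": 0,"ax": 0,"ay": 0,"az": 0,"fingers": 1},{"dx": 15,"dy": 0,"dz": 0,"ax": 0,"ay": 0,"az": 0,"fingers": 1},{"dx": 10,"dy": 0,"dz": 0,"ax": 0,"ay": 0,"az": 0,"fingers": 1},{"dx": 0,"dy": 0,"dz": 0,"ax": 0,"ay": 0,"az": 0,"fingers": 1},{"dx": 0,"dy": 0,"dz": 0,"ax": 0,"ay": 0,"az": 0,"fingers": 0.3},{"dx": 0,"dy": 0,"dz": 0,"ax": 0,"ay": 0,"az": 0,"fingers": 0.3},{"dx": 0,"dy": 0,"dz": 0,"ax": 0,"ay": 0,"az": 0,"fingers": 0.3},{"dx": 0,"dy": 0,"dz": 0,"ax": 0,"ay": 0,"az": 0,"fingers": 0.3}])

```text
clock: 13.82
tool_pos: [0.6079, 0.1695, 0.0498]
orientation: [-146.4, 90.0, 33.6]
force: [-1.2, 0.6, 0.2]
opening: 0.0534
```

Call:
send_rows(deltas=[{"dx": 0,"dy": 0,"dz": 0,"ax": 0,"ay": 0,"az": 0,"fingers": 0},{"dx": 0,"dy": 0,"dz": 0,"ax": 0,"ay": 0,"az": 0,"fingers": 0},{"dx": 0,"dy": 0,"dz": 0,"ax": 0,"ay": 0,"az": 0,"fingers": 0},{"dx": 0,"dy": 0,"dz": 0,"ax": 0,"ay": 0,"az": 0,"fingers": 0}])

```text
clock: 14.32
tool_pos: [0.6079, 0.1694, 0.0496]
orientation: [-167.1, 90.0, 12.9]
force: [0.0, 0.5, -0.2]
opening: 0.0354
```

```bash
python3 st.py .4588 -.331 .22
```

```text
14.325 [0.6079 0.1694 0.0496] [-167.11   90.     12.89] F [ 0.   0.5 -0.2] op 0.0354 J [ 33.  27. -18.   0. -45. -33.]
axes [[0.0001, -0.0, -1.0], [0.0, -1.0, 0.0], [-1.0, -0.0, -0.0001]]
tool delta mm [-170.4  500.4  149. ]
turn units [-0.    -0.001  0.   ]
```

Call:
send_rows(deltas=[{"dx": -15,"dy": 0,"dz": 0,"ax": 0,"ay": 0,"az": 0,"fingers": 0},{"dx": -30,"dy": 0,"dz": 0,"ax": 0,"ay": 0,"az": 0,"fingers": 0},{"dx": -40,"dy": 0,"dz": 0,"ax": 0,"ay": 0,"az": 0,"fingers": 0},{"dx": -40,"dy": 10,"dz": 5,"ax": 0,"ay": 0,"az": 0,"fingers": 0},{"dx": -25,"dy": 20,"dz": 10,"ax": 0,"ay": 0,"az": 0,"fingers": 0},{"dx": 0,"dy": 40,"dz": 14,"ax": 0,"ay": 0,"az": 0,"fingers": 0},{"dx": 0,"dy": 50,"dz": 15,"ax": 0,"ay": 0,"az": 0,"fingers": 0},{"dx": 0,"dy": 50,"dz": 15,"ax": 0,"ay": 0,"az": 0,"fingers": 0},{"dx": 0,"dy": 50,"dz": 15,"ax": 0,"ay": 0,"az": 0,"fingers": 0},{"dx": 0,"dy": 50,"dz": 15,"ax": 0,"ay": 0,"az": 0,"fingers": 0},{"dx": 0,"dy": 50,"dz": 15,"ax": 0,"ay": 0,"az": 0,"fingers": 0},{"dx": 0,"dy": 50,"dz": 15,"ax": 0,"ay": 0,"az": 0,"fingers": 0}])

```text
clock: 15.82
tool_pos: [0.4881, -0.2021, 0.2007]
orientation: [176.4, 89.9, -3.6]
force: [0.7, -0.4, -1.5]
opening: 0.0357
```

Call:
send_rows(deltas=[{"dx": 0,"dy": 45,"dz": 10,"ax": 0,"ay": 0,"az": 0,"fingers": 0},{"dx": 0,"dy": 35,"dz": 8,"ax": 0,"ay": 0,"az": 0,"fingers": 0},{"dx": 0,"dy": 25,"dz": 7,"ax": 0,"ay": 0,"az": 0,"fingers": 0},{"dx": 0,"dy": 16,"dz": 4,"ax": 0,"ay": 0,"az": 0,"fingers": 0},{"dx": 0,"dy": 8,"dz": 1,"ax": 0,"ay": 0,"az": 0,"fingers": 0},{"dx": 0,"dy": 0,"dz": 0,"ax": 0,"ay": 0,"az": 0,"fingers": 0},{"dx": 0,"dy": 0,"dz": 0,"ax": 0,"ay": 0,"az": 0,"fingers": 0},{"dx": 0,"dy": 0,"dz": 0,"ax": 0,"ay": 0,"az": 0,"fingers": 0}])

```text
clock: 16.82
tool_pos: [0.4591, -0.329, 0.1996]
orientation: [-118.3, 90.0, 61.7]
force: [-0.4, 0.6, -1.3]
opening: 0.0355
```

```bash
python3 st.py .4588 -.3298 .1396; python3 - <<'E'
from plant import ctrl
import cv2,numpy as np
a=ctrl.snapshot("scene")["image"]
cv2.imwrite("pics/s4.png",cv2.resize(a[60:200,300:440],(700,600)))
E
```

```text
16.825 [ 0.4591 -0.329   0.1996] [-118.32   90.     61.73] F [-0.4  0.6 -1.3] op 0.0355 J [-16.  13. -18.  -0. -60.  16.]
axes [[0.0, 0.0008, -1.0], [0.0001, -1.0, -0.0008], [-1.0, -0.0001, -0.0]]
tool delta mm [60.   0.8  0.3]
turn units [ 0.009 -0.     0.001]
```

View pics/s4.png

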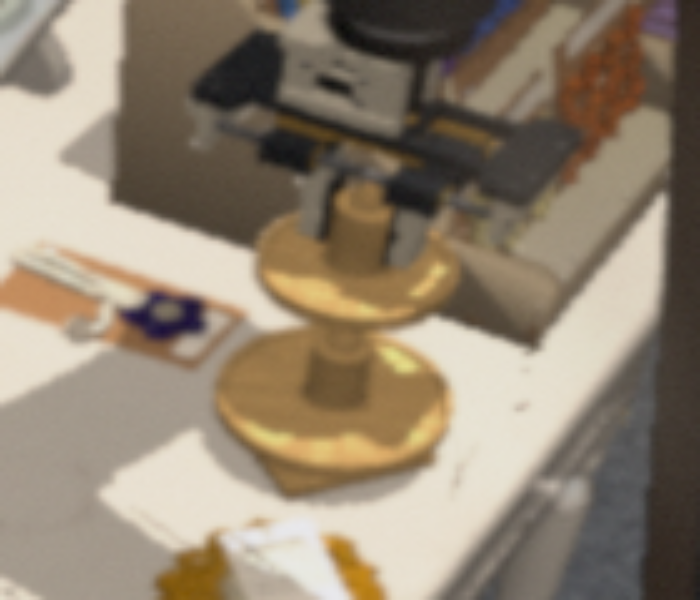

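The medium tier hangs right above the large tier, with its pillar above the lower peg at about (372,135). Now lowering.

Call:
send_rows(deltas=[{"dx": 10,"dy": 0.8,"dz": 0.3,"ax": 0,"ay": 0,"az": 0,"fingers": 0},{"dx": 15,"dy": 0,"dz": 0,"ax": 0,"ay": 0,"az": 0,"fingers": 0},{"dx": 10,"dy": 0,"dz": 0,"ax": 0,"ay": 0,"az": 0,"fingers": 0},{"dx": 6,"dy": 0,"dz": 0,"ax": 0,"ay": 0,"az": 0,"fingers": 0},{"dx": 3,"dy": 0,"dz": 0,"ax": 0,"ay": 0,"az": 0,"fingers": 0},{"dx": 3,"dy": 0,"dz": 0,"ax": 0,"ay": 0,"az": 0,"fingers": 0},{"dx": 3,"dy": 0,"dz": 0,"ax": 0,"ay": 0,"az": 0,"fingers": 0},{"dx": 0,"dy": 0,"dz": 0,"ax": 0,"ay": 0,"az": 0,"fingers": 0}])

```text
clock: 17.88
tool_pos: [0.4584, -0.3304, 0.1495]
orientation: [-26.4, 90.0, 153.6]
force: [-0.6, -0.3, -1.6]
opening: 0.0354
```

Call:
send_rows(deltas=[{"dx": 2,"dy": 0,"dz": 0,"ax": 0,"ay": 0,"az": 0,"fingers": 0},{"dx": 2,"dy": 0,"dz": 0,"ax": 0,"ay": 0,"az": 0,"fingers": 0},{"dx": 2,"dy": 0,"dz": 0,"ax": 0,"ay": 0,"az": 0,"fingers": 0},{"dx": 0,"dy": 0,"dz": 0,"ax": 0,"ay": 0,"az": 0,"fingers": 0}])

```text
clock: 18.38
tool_pos: [0.4584, -0.3304, 0.1433]
orientation: [-18.0, 90.0, 162.0]
force: [1.5, 0.2, -1.2]
opening: 0.0355
```

Call:
send_rows(deltas=[{"dx": 2,"dy": 0,"dz": 0,"ax": 0,"ay": 0,"az": 0,"fingers": 0},{"dx": 1.2,"dy": 0,"dz": 0,"ax": 0,"ay": 0,"az": 0,"fingers": 0},{"dx": 0,"dy": 0,"dz": 0,"ax": 0,"ay": 0,"az": 0,"fingers": 0}])

```text
clock: 18.75
tool_pos: [0.4584, -0.3304, 0.1402]
orientation: [-20.8, 90.0, 159.2]
force: [-0.1, 0.3, -2.4]
opening: 0.0353
```

Call:
send_rows(deltas=[{"dx": 0.4,"dy": 0,"dz": 0,"ax": 0,"ay": 0,"az": 0,"fingers": 0},{"dx": 0,"dy": 0,"dz": 0,"ax": 0,"ay": 0,"az": 0,"fingers": 0.5},{"dx": 0,"dy": 0,"dz": 0,"ax": 0,"ay": 0,"az": 0,"fingers": 0.8},{"dx": 0,"dy": 0,"dz": 0,"ax": 0,"ay": 0,"az": 0,"fingers": 1},{"dx": 0,"dy": 0,"dz": 0,"ax": 0,"ay": 0,"az": 0,"fingers": 1},{"dx": 0,"dy": 0,"dz": 0,"ax": 0,"ay": 0,"az": 0,"fingers": 1}])

```text
clock: 19.5
tool_pos: [0.4585, -0.3304, 0.14]
orientation: [154.1, 90.0, -25.9]
force: [-0.0, -0.5, 0.0]
opening: 0.0785
```

Call:
send_rows(deltas=[{"dx": -10,"dy": 0,"dz": 0,"ax": 0,"ay": 0,"az": 0,"fingers": 1},{"dx": -20,"dy": 0,"dz": 0,"ax": 0,"ay": 0,"az": 0,"fingers": 1},{"dx": -30,"dy": 0,"dz": 0,"ax": 0,"ay": 0,"az": 0,"fingers": 1},{"dx": -20,"dy": 0,"dz": 0,"ax": 0,"ay": 0,"az": 0,"fingers": 1},{"dx": 0,"dy": -20,"dz": 0,"ax": 0,"ay": 0,"az": 0,"fingers": 1},{"dx": 0,"dy": -40,"dz": 0,"ax": 0,"ay": 0,"az": 0,"fingers": 1},{"dx": 0,"dy": -50,"dz": 0,"ax": 0,"ay": 0,"az": 0,"fingers": 1},{"dx": 0,"dy": -50,"dz": 0,"ax": 0,"ay": 0,"az": 0,"fingers": 1},{"dx": 0,"dy": -50,"dz": 0,"ax": 0,"ay": 0,"az": 0,"fingers": 1},{"dx": 0,"dy": -50,"dz": 0,"ax": 0,"ay": 0,"az": 0,"fingers": 1},{"dx": 0,"dy": -40,"dz": 0,"ax": 0,"ay": 0,"az": 0,"fingers": 1},{"dx": 0,"dy": -20,"dz": 0,"ax": 0,"ay": 0,"az": 0,"fingers": 1}])

```text
clock: 21.0
tool_pos: [0.4576, -0.0082, 0.2197]
orientation: [-46.5, 90.0, 133.6]
force: [0.3, 0.3, -0.2]
opening: 0.0879
```

```bash
python3 st.py .4615 -.010 .15; python3 - <<'E'
from plant import ctrl
from h import *
c=ctrl.snapshot("scene");a=c["image"];s=ctrl.snapshot("top");b=s["image"]
cv2.imwrite("pics/s5.png",np.hstack([cv2.resize(a[60:210,290:440],(400,400)),cv2.resize(b[170:320,320:470],(400,400))]))
# predicted pegs
print(proj(s,[(.4587,-.3305,.164),(.4587,-.3305,.15)]),proj(c,[(.4587,-.3305,.164),(.4587,-.3305,.15)]))
E
```

```text
21.0 [ 0.4576 -0.0082  0.2197] [-46.53  89.98 133.59] F [ 0.3  0.3 -0.2] op 0.0879 J [ 24.   1. -28.  -0. -61. -24.]
axes [[-0.0003, 0.002, -1.0], [0.0003, -1.0, -0.002], [-1.0, -0.0003, 0.0003]]
tool delta mm [69.7  1.9 -3.9]
turn units [0.023 0.003 0.003]
[[418.74261064 247.06197158]
 [416.47737744 247.25274828]] [[371.12066019 120.71323992]
 [370.50926768 124.5833109 ]]
```

View pics/s5.png

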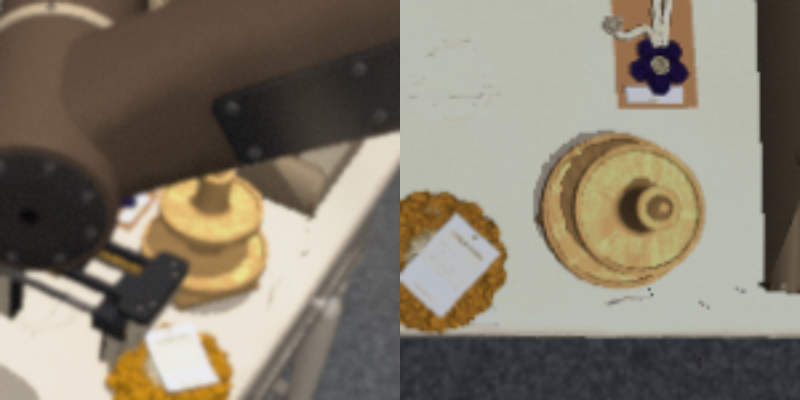

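The medium tier sits level, with its peg at about (417,248) in the top view against a prediction of (418,247). Next is the small tier.

Call:
send_rows(deltas=[{"dx": 20,"dy": 1.9,"dz": -3.9,"ax": 0,"ay": 0,"az": 0,"fingers": 1},{"dx": 25,"dy": 0,"dz": 0,"ax": 0,"ay": 0,"az": 0,"fingers": 1},{"dx": 24,"dy": 0,"dz": 0,"ax": 0,"ay": 0,"az": 0,"fingers": 1},{"dx": 0,"dy": 0,"dz": 0,"ax": 0,"ay": 0,"az": 0,"fingers": 1},{"dx": 0,"dy": 0,"dz": 0,"ax": 0,"ay": 0,"az": 0,"fingers": 1}])

```text
clock: 21.72
tool_pos: [0.4627, -0.0124, 0.1517]
orientation: [168.3, 90.0, -11.7]
force: [0.1, -0.7, -0.2]
opening: 0.0874
```

```bash
python3 st.py .4615 -.010 .05
```

```text
21.725 [ 0.4627 -0.0124  0.1517] [168.32  89.97 -11.68] F [ 0.1 -0.7 -0.2] op 0.0874 J [ 23.   6. -33.   0. -51. -23.]
axes [[0.0006, -0.0, -1.0], [-0.0001, -1.0, 0.0], [-1.0, 0.0001, -0.0006]]
tool delta mm [101.7  -2.4   1.3]
turn units [-0.    -0.007 -0.001]
```

Call:
send_rows(deltas=[{"dx": 15,"dy": -2.4,"dz": 1.3,"ax": 0,"ay": 0,"az": 0,"fingers": 1},{"dx": 20,"dy": 0,"dz": 0,"ax": 0,"ay": 0,"az": 0,"fingers": 1},{"dx": 20,"dy": 0,"dz": 0,"ax": 0,"ay": 0,"az": 0,"fingers": 1},{"dx": 20,"dy": 0,"dz": 0,"ax": 0,"ay": 0,"az": 0,"fingers": 1},{"dx": 16,"dy": 0,"dz": 0,"ax": 0,"ay": 0,"az": 0,"fingers": 1},{"dx": 11,"dy": 0,"dz": 0,"ax": 0,"ay": 0,"az": 0,"fingers": 1},{"dx": 0,"dy": 0,"dz": 0,"ax": 0,"ay": 0,"az": 0,"fingers": 1},{"dx": 0,"dy": 0,"dz": 0,"ax": 0,"ay": 0,"az": 0,"fingers": 0.3},{"dx": 0,"dy": 0,"dz": 0,"ax": 0,"ay": 0,"az": 0,"fingers": 0.3},{"dx": 0,"dy": 0,"dz": 0,"ax": 0,"ay": 0,"az": 0,"fingers": 0.3},{"dx": 0,"dy": 0,"dz": 0,"ax": 0,"ay": 0,"az": 0,"fingers": 0.3}])

```text
clock: 23.1
tool_pos: [0.4612, -0.0099, 0.0492]
orientation: [-158.7, 90.0, 21.3]
force: [-0.9, 0.5, 0.4]
opening: 0.0533
```

Call:
send_rows(deltas=[{"dx": 0,"dy": 0,"dz": 0,"ax": 0,"ay": 0,"az": 0,"fingers": 0},{"dx": 0,"dy": 0,"dz": 0,"ax": 0,"ay": 0,"az": 0,"fingers": 0},{"dx": 0,"dy": 0,"dz": 0,"ax": 0,"ay": 0,"az": 0,"fingers": 0},{"dx": 0,"dy": 0,"dz": 0,"ax": 0,"ay": 0,"az": 0,"fingers": 0}])

```text
clock: 23.6
tool_pos: [0.4612, -0.0099, 0.049]
orientation: [177.1, 90.0, -2.9]
force: [0.2, 0.0, 0.5]
opening: 0.0357
```

```bash
python3 st.py .4585 -.330 .26
```

```text
23.6 [ 0.4612 -0.0099  0.049 ] [177.08  90.    -2.92] F [0.2 0.  0.5] op 0.0357 J [ 23.  15. -40.   0. -35. -23.]
axes [[0.0, -0.0001, -1.0], [-0.0, -1.0, 0.0001], [-1.0, 0.0, -0.0]]
tool delta mm [-211.   320.1    2.6]
turn units [-0.001 -0.001 -0.   ]
```

Call:
send_rows(deltas=[{"dx": -15,"dy": 0,"dz": 0,"ax": 0,"ay": 0,"az": 0,"fingers": 0},{"dx": -30,"dy": 0,"dz": 0,"ax": 0,"ay": 0,"az": 0,"fingers": 0},{"dx": -45,"dy": 0,"dz": 0,"ax": 0,"ay": 0,"az": 0,"fingers": 0},{"dx": -45,"dy": 5,"dz": 0,"ax": 0,"ay": 0,"az": 0,"fingers": 0},{"dx": -45,"dy": 15,"dz": 0,"ax": 0,"ay": 0,"az": 0,"fingers": 0},{"dx": -30,"dy": 30,"dz": 0,"ax": 0,"ay": 0,"az": 0,"fingers": 0},{"dx": 0,"dy": 40,"dz": 2.6,"ax": 0,"ay": 0,"az": 0,"fingers": 0},{"dx": 0,"dy": 50,"dz": 0,"ax": 0,"ay": 0,"az": 0,"fingers": 0},{"dx": 0,"dy": 50,"dz": 0,"ax": 0,"ay": 0,"az": 0,"fingers": 0},{"dx": 0,"dy": 50,"dz": 0,"ax": 0,"ay": 0,"az": 0,"fingers": 0},{"dx": 0,"dy": 35,"dz": 0,"ax": 0,"ay": 0,"az": 0,"fingers": 0},{"dx": 0,"dy": 20,"dz": 0,"ax": 0,"ay": 0,"az": 0,"fingers": 0}])

```text
clock: 25.1
tool_pos: [0.4578, -0.3064, 0.2581]
orientation: [-23.2, 89.9, 156.7]
force: [-0.7, 1.4, -1.8]
opening: 0.0353
```

Call:
send_rows(deltas=[{"dx": 0,"dy": 15,"dz": 0,"ax": 0,"ay": 0,"az": 0,"fingers": 0},{"dx": 0,"dy": 10,"dz": 0,"ax": 0,"ay": 0,"az": 0,"fingers": 0},{"dx": 0,"dy": 0,"dz": 0,"ax": 0,"ay": 0,"az": 0,"fingers": 0},{"dx": 0,"dy": 0,"dz": 0,"ax": 0,"ay": 0,"az": 0,"fingers": 0},{"dx": 0,"dy": 0,"dz": 0,"ax": 0,"ay": 0,"az": 0,"fingers": 0}])

```text
clock: 25.72
tool_pos: [0.4586, -0.3293, 0.2592]
orientation: [176.7, 90.0, -3.3]
force: [0.7, 0.2, -1.7]
opening: 0.0354
```

```bash
python3 st.py .4585 -.3308 .199; python3 - <<'E'
from plant import ctrl
import cv2,numpy as np
a=ctrl.snapshot("scene")["image"]
cv2.imwrite("pics/s6.png",cv2.resize(a[50:190,300:440],(700,600)))
E
```

```text
25.725 [ 0.4586 -0.3293  0.2592] [176.69  89.98  -3.27] F [ 0.7  0.2 -1.7] op 0.0354 J [-16.  10. -13.  -0. -67.  16.]
axes [[0.0003, 0.0007, -1.0], [-0.0, -1.0, -0.0007], [-1.0, 0.0, -0.0003]]
tool delta mm [60.2  1.5  0.1]
turn units [ 0.008 -0.003 -0.   ]
```

View pics/s6.png

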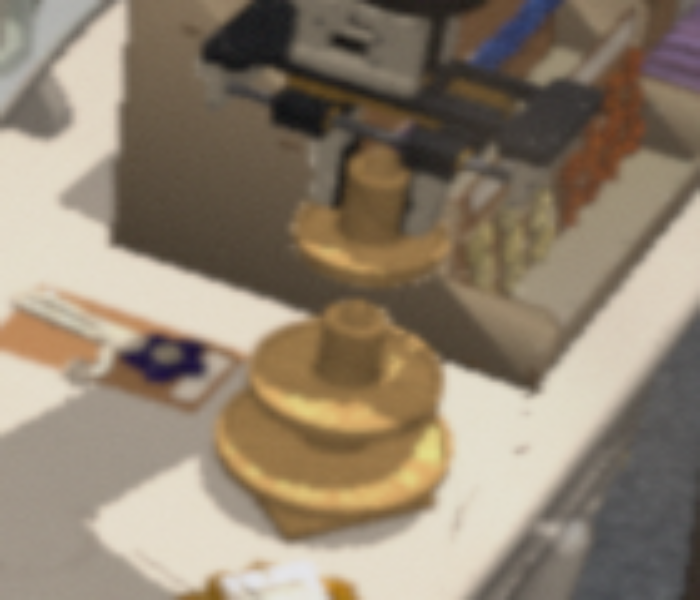

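Call:
send_rows(deltas=[{"dx": 10,"dy": 1.3,"dz": 0.1,"ax": 0,"ay": 0,"az": 0,"fingers": 0},{"dx": 15,"dy": 0,"dz": 0,"ax": 0,"ay": 0,"az": 0,"fingers": 0},{"dx": 11,"dy": 0,"dz": 0,"ax": 0,"ay": 0,"az": 0,"fingers": 0},{"dx": 6,"dy": 0,"dz": 0,"ax": 0,"ay": 0,"az": 0,"fingers": 0},{"dx": 3,"dy": 0,"dz": 0,"ax": 0,"ay": 0,"az": 0,"fingers": 0},{"dx": 3,"dy": 0,"dz": 0,"ax": 0,"ay": 0,"az": 0,"fingers": 0},{"dx": 2,"dy": 0,"dz": 0,"ax": 0,"ay": 0,"az": 0,"fingers": 0},{"dx": 0,"dy": 0,"dz": 0,"ax": 0,"ay": 0,"az": 0,"fingers": 0}])

```text
clock: 26.78
tool_pos: [0.4584, -0.3312, 0.209]
orientation: [171.9, 90.0, -8.1]
force: [0.4, -0.1, -1.4]
opening: 0.0352
```

Call:
send_rows(deltas=[{"dx": 2,"dy": 0,"dz": 0,"ax": 0,"ay": 0,"az": 0,"fingers": 0},{"dx": 2,"dy": 0,"dz": 0,"ax": 0,"ay": 0,"az": 0,"fingers": 0},{"dx": 2,"dy": 0,"dz": 0,"ax": 0,"ay": 0,"az": 0,"fingers": 0},{"dx": 0,"dy": 0,"dz": 0,"ax": 0,"ay": 0,"az": 0,"fingers": 0}])

```text
clock: 27.28
tool_pos: [0.4583, -0.3312, 0.2028]
orientation: [-20.3, 90.0, 159.7]
force: [0.2, -0.5, -1.0]
opening: 0.0354
```

Call:
send_rows(deltas=[{"dx": 1.7,"dy": 0,"dz": 0,"ax": 0,"ay": 0,"az": 0,"fingers": 0},{"dx": 1.5,"dy": 0,"dz": 0,"ax": 0,"ay": 0,"az": 0,"fingers": 0},{"dx": 0.3,"dy": 0,"dz": 0,"ax": 0,"ay": 0,"az": 0,"fingers": 0},{"dx": 0,"dy": 0,"dz": 0,"ax": 0,"ay": 0,"az": 0,"fingers": 0}])

```text
clock: 27.78
tool_pos: [0.4584, -0.3312, 0.1994]
orientation: [-2.9, 90.0, 177.1]
force: [0.8, 0.2, -2.4]
opening: 0.0353
```

Call:
send_rows(deltas=[{"dx": 0.3,"dy": 0,"dz": 0,"ax": 0,"ay": 0,"az": 0,"fingers": 0},{"dx": 0,"dy": 0,"dz": 0,"ax": 0,"ay": 0,"az": 0,"fingers": 0.5},{"dx": 0,"dy": 0,"dz": 0,"ax": 0,"ay": 0,"az": 0,"fingers": 0.8},{"dx": 0,"dy": 0,"dz": 0,"ax": 0,"ay": 0,"az": 0,"fingers": 1},{"dx": 0,"dy": 0,"dz": 0,"ax": 0,"ay": 0,"az": 0,"fingers": 1},{"dx": 0,"dy": 0,"dz": 0,"ax": 0,"ay": 0,"az": 0,"fingers": 1}])

```text
clock: 28.52
tool_pos: [0.4584, -0.3312, 0.1992]
orientation: [135.0, 90.0, -45.0]
force: [-0.2, 0.0, 0.5]
opening: 0.0784
```

Call:
send_rows(deltas=[{"dx": -10,"dy": 0,"dz": 0,"ax": 0,"ay": 0,"az": 0,"fingers": 1},{"dx": -20,"dy": 0,"dz": 0,"ax": 0,"ay": 0,"az": 0,"fingers": 1},{"dx": -30,"dy": 0,"dz": 0,"ax": 0,"ay": 0,"az": 0,"fingers": 1},{"dx": -20,"dy": 0,"dz": 0,"ax": 0,"ay": 0,"az": 0,"fingers": 1},{"dx": 0,"dy": -20,"dz": 0,"ax": 0,"ay": 0,"az": 0,"fingers": 1},{"dx": 0,"dy": -40,"dz": 0,"ax": 0,"ay": 0,"az": 0,"fingers": 1},{"dx": 0,"dy": -50,"dz": 0,"ax": 0,"ay": 0,"az": 0,"fingers": 1},{"dx": 0,"dy": -50,"dz": 0,"ax": 0,"ay": 0,"az": 0,"fingers": 1},{"dx": 0,"dy": -50,"dz": 0,"ax": 0,"ay": 0,"az": 0,"fingers": 1},{"dx": 0,"dy": -50,"dz": 0,"ax": 0,"ay": 0,"az": 0,"fingers": 1},{"dx": 0,"dy": -50,"dz": 0,"ax": 0,"ay": 0,"az": 0,"fingers": 1},{"dx": 0,"dy": -50,"dz": 0,"ax": 0,"ay": 0,"az": 0,"fingers": 1}])

```text
clock: 30.02
tool_pos: [0.4574, 0.0308, 0.279]
orientation: [-95.3, 90.0, 84.7]
force: [2.3, 0.1, -0.4]
opening: 0.0875
```

Call:
send_rows(deltas=[{"dx": 0,"dy": -50,"dz": 0,"ax": 0,"ay": 0,"az": 0,"fingers": 1},{"dx": 0,"dy": -50,"dz": 0,"ax": 0,"ay": 0,"az": 0,"fingers": 1},{"dx": 0,"dy": -40,"dz": 0,"ax": 0,"ay": 0,"az": 0,"fingers": 1},{"dx": 0,"dy": 0,"dz": 0,"ax": 0,"ay": 0,"az": 0,"fingers": 1},{"dx": 0,"dy": 0,"dz": 0,"ax": 0,"ay": 0,"az": 0,"fingers": 1}])

```text
clock: 30.65
tool_pos: [0.4577, 0.1689, 0.2788]
orientation: [32.0, 89.9, -147.9]
force: [0.2, -0.6, 0.4]
opening: 0.0875
```

```bash
python3 st.py .454 .3408 .11; python3 - <<'E'
from plant import ctrl
from h import *
c=ctrl.snapshot("scene");a=c["image"];s=ctrl.snapshot("top");b=s["image"]
cv2.imwrite("pics/s7.png",np.hstack([cv2.resize(a[60:210,290:440],(400,400)),cv2.resize(b[170:320,320:470],(400,400))]))
cv2.imwrite("pics/s7b.png",np.hstack([cv2.resize(a[290:370,190:270],(400,400)),cv2.resize(b[207:287,85:165],(400,400))]))
X=(.4586,-.331,.218);print(proj(s,[X]),proj(c,[X]))
E
```

```text
30.65 [0.4577 0.1689 0.2788] [  32.02   89.95 -147.93] F [ 0.2 -0.6  0.4] op 0.0875 J [ 43.   2. -20.  -0. -69. -43.]
axes [[-0.0008, 0.0009, -1.0], [-0.0005, -1.0, -0.0009], [-1.0, 0.0005, 0.0008]]
tool delta mm [ 168.7 -172.     3.4]
turn units [ 0.01   0.009 -0.005]
[[428.46180648 246.31438954]] [[373.66182019 105.18877401]]
```

View pics/s7.png

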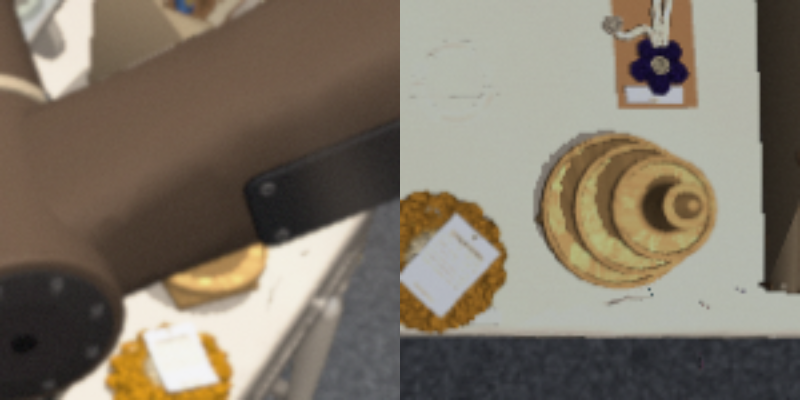

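View pics/s7b.png

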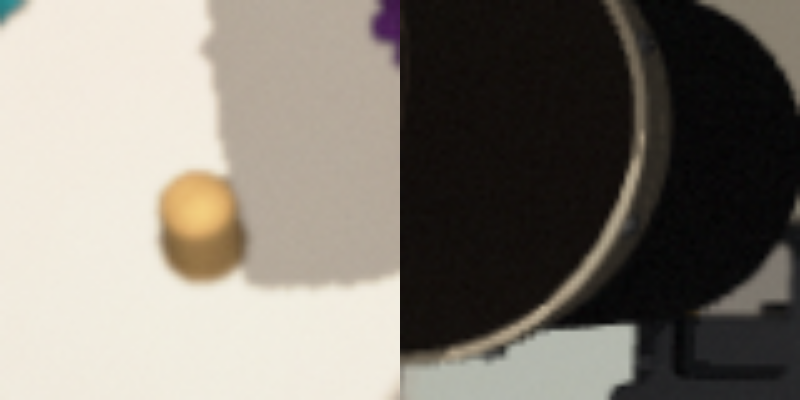

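```bash
python3 - <<'E'
from plant import ctrl
from h import *
c=ctrl.snapshot("scene");s=ctrl.snapshot("top")
th=np.linspace(0,6.283,200)
P0=blob(wood(c["image"]),(230,335),20)
print("meas",P0[:,0].min(),P0[:,0].max(),P0[:,1].min(),P0[:,1].max())
for x,y in((.454,.3405),(.454,.338),(.452,.3405)):
    q=[]
    for r,z in((.02,.001),(.02,.008),(.018,.01),(.018,.04),(.012,.047),(.002,.051)): q.append(proj(c,np.c_[x+r*np.cos(th),y+r*np.sin(th),0*th+z]))
    q=np.vstack(q);print(x,y,q.min(0).round(1),q.max(0).round(1))
    q=[]
    for r,z in((.018,.04),(.012,.047)): q.append(proj(s,np.c_[x+r*np.cos(th),y+r*np.sin(th),0*th+z]))
    q=np.vstack(q);print("  top",q.min(0).round(1),q.max(0).round(1))
im=cv2.imread("pics/top0.png")[240:256,112:136];print(im.max(2)[4:11:2])
E
```

```text
meas 222 238 324 345
0.454 0.3405 [221.8 323.9] [240.1 346.9]
  top [116.3 239.7] [130.8 254.6]
0.454 0.338 [222.5 323.1] [240.7 346.1]
  top [117.3 239.7] [131.8 254.6]
0.452 0.3405 [222.5 324.3] [240.8 347.4]
  top [116.3 240.5] [130.7 255.4]
[[166 165 165 161 142 128 137 146 151 153 154 152 148 140 131 119  88  55
   49  50  47  45  53  69]
 [163 164 165 150 130 137 146 150 153 154 152 151 146 138 128 121  80  56
   49  47  49  45  46  61]
 [163 164 164 153 135 141 150 156 156 156 157 153 145 136 127 114  86  55
   45  43  42  43  44  65]
 [164 163 165 160 150 139 145 152 154 154 151 147 141 133 120  99  70  48
   47  47  43  44  53  71]]
```

Call:
send_rows(deltas=[{"dx": 10,"dy": -25,"dz": 0,"ax": 0,"ay": 0,"az": 0,"fingers": 1},{"dx": 20,"dy": -40,"dz": 0,"ax": 0,"ay": 0,"az": 0,"fingers": 1},{"dx": 30,"dy": -40,"dz": 0,"ax": 0,"ay": 0,"az": 0,"fingers": 1},{"dx": 30,"dy": -40,"dz": 3.2,"ax": 0,"ay": 0,"az": 0,"fingers": 1},{"dx": 30,"dy": -27.3,"dz": 0,"ax": 0,"ay": 0,"az": 0,"fingers": 1},{"dx": 28.8,"dy": 0,"dz": 0,"ax": 0,"ay": 0,"az": 0,"fingers": 1},{"dx": 0,"dy": 0,"dz": 0,"ax": 0,"ay": 0,"az": 0,"fingers": 1},{"dx": 0,"dy": 0,"dz": 0,"ax": 0,"ay": 0,"az": 0,"fingers": 1}])

```text
clock: 31.85
tool_pos: [0.456, 0.3409, 0.1315]
orientation: [-147.1, 89.9, 32.8]
force: [0.0, 0.0, -0.4]
opening: 0.0874
```

```bash
python3 st.py .4545 .3412 .037
```

```text
31.85 [0.456  0.3409 0.1315] [-147.11   89.93   32.85] F [ 0.   0.  -0.4] op 0.0874 J [ 56.  17. -22.   0. -51. -57.]
axes [[0.001, -0.0007, -1.0], [0.0006, -1.0, 0.0007], [-1.0, -0.0006, -0.001]]
tool delta mm [94.5 -0.2  1.6]
turn units [-0.008 -0.011  0.007]
```

Call:
send_rows(deltas=[{"dx": 15,"dy": 0,"dz": 1.5,"ax": 0,"ay": 0,"az": 0,"fingers": 1},{"dx": 20,"dy": 0,"dz": 0,"ax": 0,"ay": 0,"az": 0,"fingers": 1},{"dx": 20,"dy": 0,"dz": 0,"ax": 0,"ay": 0,"az": 0,"fingers": 1},{"dx": 20,"dy": 0,"dz": 0,"ax": 0,"ay": 0,"az": 0,"fingers": 1},{"dx": 12,"dy": 0,"dz": 0,"ax": 0,"ay": 0,"az": 0,"fingers": 1},{"dx": 6,"dy": 0,"dz": 0,"ax": 0,"ay": 0,"az": 0,"fingers": 1},{"dx": 0,"dy": 0,"dz": 0,"ax": 0,"ay": 0,"az": 0,"fingers": 1},{"dx": 0,"dy": 0,"dz": 0,"ax": 0,"ay": 0,"az": 0,"fingers": 0.6},{"dx": 0,"dy": 0,"dz": 0,"ax": 0,"ay": 0,"az": 0,"fingers": 0.6},{"dx": 0,"dy": 0,"dz": 0,"ax": 0,"ay": 0,"az": 0,"fingers": 0.6}])

```text
clock: 33.1
tool_pos: [0.4539, 0.3413, 0.0377]
orientation: [-125.5, 90.0, 54.5]
force: [0.2, -0.5, -0.1]
opening: 0.063
```

Call:
send_rows(deltas=[{"dx": 0,"dy": 0,"dz": 0,"ax": 0,"ay": 0,"az": 0,"fingers": 0.5},{"dx": 0,"dy": 0,"dz": 0,"ax": 0,"ay": 0,"az": 0,"fingers": 0.4},{"dx": 0,"dy": 0,"dz": 0,"ax": 0,"ay": 0,"az": 0,"fingers": 0.3},{"dx": 0,"dy": 0,"dz": 0,"ax": 0,"ay": 0,"az": 0,"fingers": 0},{"dx": 0,"dy": 0,"dz": 0,"ax": 0,"ay": 0,"az": 0,"fingers": 0},{"dx": 0,"dy": 0,"dz": 0,"ax": 0,"ay": 0,"az": 0,"fingers": 0}])

```text
clock: 33.85
tool_pos: [0.4537, 0.3411, 0.0374]
orientation: [49.3, 90.0, -130.8]
force: [0.2, 0.2, 0.6]
opening: 0.0352
```

```bash
python3 st.py .4584 -.331 .31; python3 - <<'E'
from plant import ctrl
from h import *
a=ctrl.snapshot("scene")["image"];b=ctrl.snapshot("top")["image"]
cv2.imwrite("pics/s8.png",np.hstack([cv2.resize(a[270:390,170:290],(400,400)),cv2.resize(b[187:307,65:185],(400,400))]))
E
```

```text
33.85 [0.4537 0.3411 0.0374] [  49.25   90.   -130.75] F [0.2 0.2 0.6] op 0.0352 J [ 57.  24. -27.  -0. -39. -57.]
axes [[-0.0, -0.0001, -1.0], [-0.0, -1.0, 0.0001], [-1.0, 0.0, 0.0]]
tool delta mm [-272.6  672.1   -4.7]
turn units [-0.001  0.    -0.   ]
```

View pics/s8.png

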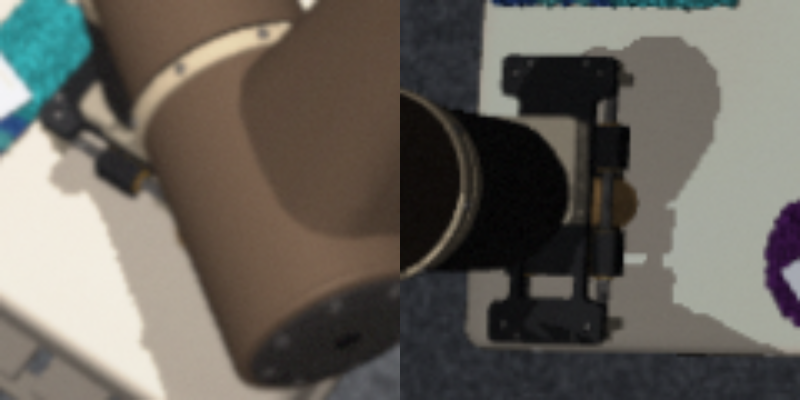

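```bash
python3 - <<'E'
from plant import ctrl
from h import *
s=ctrl.snapshot("top")
print(ray(s,[(136,247)],.005),ray(s,[(136,247)],.03),ray(s,[(115.4,247)],.04))
th=np.linspace(0,6.283,200)
im=cv2.resize(s["image"][217:277,95:155],(600,600),interpolation=cv2.INTER_CUBIC)
for r,z,co in((.02,.0,(0,0,255)),(.018,.01,(0,255,0)),(.018,.04,(255,0,0))):
    q=proj(s,np.c_[.4537+r*np.cos(th),.341+r*np.sin(th),0*th+z]);print(q.min(0),q.max(0))
    cv2.polylines(im,[np.int32((q-[95,217]+.5)*10)],True,co)
im=np.clip(im*1.5,0,255).astype(np.uint8)
cv2.imwrite("pics/s9.png",im)
E
```

```text
[[0.45565421 0.32201074 0.005     ]] [[0.45506725 0.313071   0.03      ]] [[0.4539882  0.36075784 0.04      ]]
[121.58778003 239.79475362] [137.05575749 255.65512167]
[120.8361278  240.40504691] [134.88745535 254.81899755]
[116.08761627 239.84285932] [130.54337148 254.692127  ]
```

View pics/s9.png

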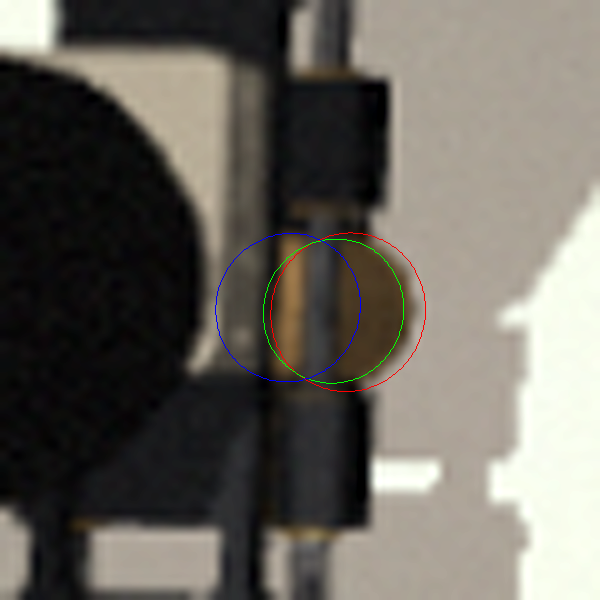

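The pads close on 35 mm, which fits the body. Across the pads, though, the finial may be 2–3 mm off centre: its right edge is at pixel 135.6 against a prediction of 137.1. I'll centre it by closing once with the jaws turned 90°, then turn back.

Call:
send_rows(deltas=[{"dx": 0,"dy": 0,"dz": 0,"ax": 0,"ay": 0,"az": 0,"fingers": 0.6},{"dx": 0,"dy": 0,"dz": 0,"ax": 0,"ay": 0,"az": 0,"fingers": 1},{"dx": 0,"dy": 0,"dz": 0,"ax": 0,"ay": 0,"az": 0,"fingers": 1},{"dx": 0,"dy": 0,"dz": 0,"ax": 0,"ay": 0,"az": 0,"fingers": 1},{"dx": 0,"dy": 0,"dz": 0,"ax": 0,"ay": 0,"az": 0,"fingers": 1}])

```text
clock: 34.62
tool_pos: [0.4537, 0.3411, 0.0374]
orientation: [46.4, 90.0, -133.6]
force: [-0.2, -0.3, 0.3]
opening: 0.0799
```

Call:
send_rows(deltas=[{"dx": 0,"dy": 0,"dz": 0,"ax": -1.8,"ay": 0,"az": 0,"fingers": 1},{"dx": 0,"dy": 0,"dz": 0,"ax": -1.8,"ay": 0,"az": 0,"fingers": 1},{"dx": 0,"dy": 0,"dz": 0,"ax": -1.8,"ay": 0,"az": 0,"fingers": 1},{"dx": 0,"dy": 0,"dz": 0,"ax": -1.8,"ay": 0,"az": 0,"fingers": 1},{"dx": 0,"dy": 0,"dz": 0,"ax": -1.8,"ay": 0,"az": 0,"fingers": 1},{"dx": 0,"dy": 0,"dz": 0,"ax": -1.8,"ay": 0,"az": 0,"fingers": 1},{"dx": 0,"dy": 0,"dz": 0,"ax": -1.8,"ay": 0,"az": 0,"fingers": 1},{"dx": 0,"dy": 0,"dz": 0,"ax": -1.8,"ay": 0,"az": 0,"fingers": 1},{"dx": 0,"dy": 0,"dz": 0,"ax": -1.8,"ay": 0,"az": 0,"fingers": 1},{"dx": 0,"dy": 0,"dz": 0,"ax": -1.8,"ay": 0,"az": 0,"fingers": 1},{"dx": 0,"dy": 0,"dz": 0,"ax": 0,"ay": 0,"az": 0,"fingers": 0.6},{"dx": 0,"dy": 0,"dz": 0,"ax": 0,"ay": 0,"az": 0,"fingers": 0.5}])

```text
clock: 36.12
tool_pos: [0.4537, 0.3411, 0.0374]
orientation: [-78.6, 90.0, -168.8]
force: [0.3, -0.6, 0.2]
opening: 0.073
```

Call:
send_rows(deltas=[{"dx": 0,"dy": 0,"dz": 0,"ax": 0,"ay": 0,"az": 0,"fingers": 0.45},{"dx": 0,"dy": 0,"dz": 0,"ax": 0,"ay": 0,"az": 0,"fingers": 0.42},{"dx": 0,"dy": 0,"dz": 0,"ax": 0,"ay": 0,"az": 0,"fingers": 0.39},{"dx": 0,"dy": 0,"dz": 0,"ax": 0,"ay": 0,"az": 0,"fingers": 0.36},{"dx": 0,"dy": 0,"dz": 0,"ax": 0,"ay": 0,"az": 0,"fingers": 0.3},{"dx": 0,"dy": 0,"dz": 0,"ax": 0,"ay": 0,"az": 0,"fingers": 0.3},{"dx": 0,"dy": 0,"dz": 0,"ax": 0,"ay": 0,"az": 0,"fingers": 0.3}])

```text
clock: 37.0
tool_pos: [0.4538, 0.3411, 0.0374]
orientation: [144.5, 90.0, 54.5]
force: [0.9, 0.4, -0.6]
opening: 0.0353
```

```bash
python3 st.py .4584 -.331 .31
```

```text
37.0 [0.4538 0.3411 0.0374] [144.53  89.99  54.52] F [ 0.9  0.4 -0.6] op 0.0353 J [ 57.  24. -27.   0. -39.  33.]
axes [[0.0001, 1.0, -0.0001], [0.0001, -0.0001, -1.0], [-1.0, 0.0001, -0.0001]]
tool delta mm [-272.7    4.7  672.1]
turn units [ 1.7998e+01 -1.0000e-03  0.0000e+00]
```

Closed and centred in y. Now I open, turn back and grasp.

Call:
send_rows(deltas=[{"dx": 0,"dy": 0,"dz": 0,"ax": 0,"ay": 0,"az": 0,"fingers": 0.6},{"dx": 0,"dy": 0,"dz": 0,"ax": 0,"ay": 0,"az": 0,"fingers": 1},{"dx": 0,"dy": 0,"dz": 0,"ax": 0,"ay": 0,"az": 0,"fingers": 1},{"dx": 0,"dy": 0,"dz": 0,"ax": 0,"ay": 0,"az": 0,"fingers": 1},{"dx": 0,"dy": 0,"dz": 0,"ax": 0,"ay": 0,"az": 0,"fingers": 1}])

```text
clock: 37.62
tool_pos: [0.4537, 0.3411, 0.0374]
orientation: [-41.6, 90.0, -131.6]
force: [-0.9, 0.1, -0.0]
opening: 0.0798
```

Call:
send_rows(deltas=[{"dx": 0,"dy": 0,"dz": 0,"ax": 1.8,"ay": 0,"az": 0,"fingers": 1},{"dx": 0,"dy": 0,"dz": 0,"ax": 1.8,"ay": 0,"az": 0,"fingers": 1},{"dx": 0,"dy": 0,"dz": 0,"ax": 1.8,"ay": 0,"az": 0,"fingers": 1},{"dx": 0,"dy": 0,"dz": 0,"ax": 1.8,"ay": 0,"az": 0,"fingers": 1},{"dx": 0,"dy": 0,"dz": 0,"ax": 1.8,"ay": 0,"az": 0,"fingers": 1},{"dx": 0,"dy": 0,"dz": 0,"ax": 1.8,"ay": 0,"az": 0,"fingers": 1},{"dx": 0,"dy": 0,"dz": 0,"ax": 1.8,"ay": 0,"az": 0,"fingers": 1},{"dx": 0,"dy": 0,"dz": 0,"ax": 1.8,"ay": 0,"az": 0,"fingers": 1},{"dx": 0,"dy": 0,"dz": 0,"ax": 1.8,"ay": 0,"az": 0,"fingers": 1},{"dx": 0,"dy": 0,"dz": 0,"ax": 1.8,"ay": 0,"az": 0,"fingers": 1},{"dx": 0,"dy": 0,"dz": 0,"ax": 0,"ay": 0,"az": 0,"fingers": 0.6},{"dx": 0,"dy": 0,"dz": 0,"ax": 0,"ay": 0,"az": 0,"fingers": 0.5}])

```text
clock: 39.12
tool_pos: [0.4538, 0.3411, 0.0374]
orientation: [138.8, 90.0, -41.0]
force: [1.5, 0.8, -0.7]
opening: 0.0729
```

Call:
send_rows(deltas=[{"dx": 0,"dy": 0,"dz": 0,"ax": 0,"ay": 0,"az": 0,"fingers": 0.45},{"dx": 0,"dy": 0,"dz": 0,"ax": 0,"ay": 0,"az": 0,"fingers": 0.42},{"dx": 0,"dy": 0,"dz": 0,"ax": 0,"ay": 0,"az": 0,"fingers": 0.39},{"dx": 0,"dy": 0,"dz": 0,"ax": 0,"ay": 0,"az": 0,"fingers": 0.36},{"dx": 0,"dy": 0,"dz": 0,"ax": 0,"ay": 0,"az": 0,"fingers": 0},{"dx": 0,"dy": 0,"dz": 0,"ax": 0,"ay": 0,"az": 0,"fingers": 0},{"dx": 0,"dy": 0,"dz": 0,"ax": 0,"ay": 0,"az": 0,"fingers": 0},{"dx": 0,"dy": 0,"dz": 0,"ax": 0,"ay": 0,"az": 0,"fingers": 0}])

```text
clock: 40.12
tool_pos: [0.4537, 0.3411, 0.0374]
orientation: [14.8, 90.0, -165.3]
force: [-0.9, 1.1, -0.5]
opening: 0.0351
```

```bash
python3 st.py .4584 -.331 .31
```

```text
40.125 [0.4537 0.3411 0.0374] [  14.75   90.   -165.25] F [-0.9  1.1 -0.5] op 0.0351 J [ 57.  24. -27.  -0. -39. -57.]
axes [[-0.0, -0.0001, -1.0], [-0.0, -1.0, 0.0001], [-1.0, 0.0, 0.0]]
tool delta mm [-272.6  672.1   -4.7]
turn units [-0.001  0.    -0.   ]
```

Call:
send_rows(deltas=[{"dx": -15,"dy": 0,"dz": 0,"ax": 0,"ay": 0,"az": 0,"fingers": 0},{"dx": -35,"dy": 0,"dz": 0,"ax": 0,"ay": 0,"az": 0,"fingers": 0},{"dx": -45,"dy": 5,"dz": 0,"ax": 0,"ay": 0,"az": 0,"fingers": 0},{"dx": -45,"dy": 15,"dz": 0,"ax": 0,"ay": 0,"az": 0,"fingers": 0},{"dx": -45,"dy": 30,"dz": 0,"ax": 0,"ay": 0,"az": 0,"fingers": 0},{"dx": -45,"dy": 40,"dz": 0,"ax": 0,"ay": 0,"az": 0,"fingers": 0},{"dx": -32,"dy": 45,"dz": 0,"ax": 0,"ay": 0,"az": 0,"fingers": 0},{"dx": 0,"dy": 50,"dz": -4.7,"ax": 0,"ay": 0,"az": 0,"fingers": 0},{"dx": 0,"dy": 50,"dz": 0,"ax": 0,"ay": 0,"az": 0,"fingers": 0},{"dx": 0,"dy": 50,"dz": 0,"ax": 0,"ay": 0,"az": 0,"fingers": 0},{"dx": 0,"dy": 50,"dz": 0,"ax": 0,"ay": 0,"az": 0,"fingers": 0},{"dx": 0,"dy": 50,"dz": 0,"ax": 0,"ay": 0,"az": 0,"fingers": 0}])

```text
clock: 41.62
tool_pos: [0.4578, -0.0456, 0.3006]
orientation: [-164.4, 89.9, 15.6]
force: [1.5, 0.0, -1.1]
opening: 0.0356
```

Call:
send_rows(deltas=[{"dx": 0,"dy": 50,"dz": 0,"ax": 0,"ay": 0,"az": 0,"fingers": 0},{"dx": 0,"dy": 50,"dz": 0,"ax": 0,"ay": 0,"az": 0,"fingers": 0},{"dx": 0,"dy": 50,"dz": 0,"ax": 0,"ay": 0,"az": 0,"fingers": 0},{"dx": 0,"dy": 45,"dz": 0,"ax": 0,"ay": 0,"az": 0,"fingers": 0},{"dx": 0,"dy": 35,"dz": 0,"ax": 0,"ay": 0,"az": 0,"fingers": 0},{"dx": 0,"dy": 25,"dz": 0,"ax": 0,"ay": 0,"az": 0,"fingers": 0},{"dx": 0,"dy": 20,"dz": 0,"ax": 0,"ay": 0,"az": 0,"fingers": 0},{"dx": 0,"dy": 12,"dz": 0,"ax": 0,"ay": 0,"az": 0,"fingers": 0},{"dx": 0,"dy": 0,"dz": 0,"ax": 0,"ay": 0,"az": 0,"fingers": 0},{"dx": 0,"dy": 0,"dz": 0,"ax": 0,"ay": 0,"az": 0,"fingers": 0},{"dx": 0,"dy": 0,"dz": 0,"ax": 0,"ay": 0,"az": 0,"fingers": 0}])

```text
clock: 43.0
tool_pos: [0.4585, -0.3303, 0.2996]
orientation: [177.0, 90.0, -2.9]
force: [0.2, 0.1, -1.0]
opening: 0.0355
```

```bash
python3 st.py .4584 -.331 .2474; python3 - <<'E'
from plant import ctrl
import cv2,numpy as np
a=ctrl.snapshot("scene")["image"]
cv2.imwrite("pics/s10.png",cv2.resize(a[40:180,300:440],(700,600)))
E
```

```text
43.0 [ 0.4585 -0.3303  0.2996] [177.01  89.98  -2.94] F [ 0.2  0.1 -1. ] op 0.0355 J [-16.   9.  -9.  -0. -72.  16.]
axes [[0.0003, 0.0008, -1.0], [-0.0, -1.0, -0.0008], [-1.0, 0.0, -0.0003]]
tool delta mm [52.2  0.7  0.1]
turn units [ 0.009 -0.003 -0.   ]
```

View pics/s10.png

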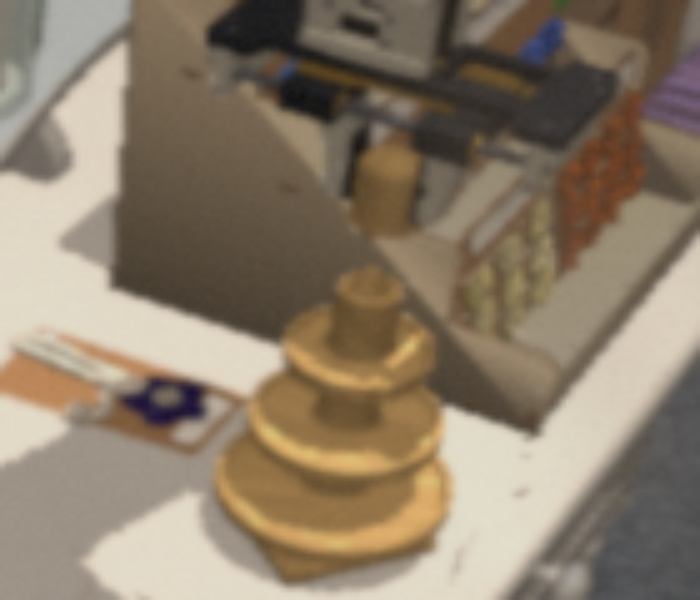

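The finial hangs straight above the small tier's peg, which is at about (374,105). All three tiers are level. Now lowering.

Call:
send_rows(deltas=[{"dx": 10,"dy": 0.5,"dz": 0.1,"ax": 0,"ay": 0,"az": 0,"fingers": 0},{"dx": 13,"dy": 0,"dz": 0,"ax": 0,"ay": 0,"az": 0,"fingers": 0},{"dx": 8,"dy": 0,"dz": 0,"ax": 0,"ay": 0,"az": 0,"fingers": 0},{"dx": 4,"dy": 0,"dz": 0,"ax": 0,"ay": 0,"az": 0,"fingers": 0},{"dx": 3,"dy": 0,"dz": 0,"ax": 0,"ay": 0,"az": 0,"fingers": 0},{"dx": 3,"dy": 0,"dz": 0,"ax": 0,"ay": 0,"az": 0,"fingers": 0},{"dx": 2,"dy": 0,"dz": 0,"ax": 0,"ay": 0,"az": 0,"fingers": 0},{"dx": 0,"dy": 0,"dz": 0,"ax": 0,"ay": 0,"az": 0,"fingers": 0}])

```text
clock: 44.05
tool_pos: [0.4583, -0.3314, 0.2563]
orientation: [-15.9, 90.0, 164.1]
force: [-0.7, 0.3, 0.2]
opening: 0.0357
```

Call:
send_rows(deltas=[{"dx": 2,"dy": 0,"dz": 0,"ax": 0,"ay": 0,"az": 0,"fingers": 0},{"dx": 2,"dy": 0,"dz": 0,"ax": 0,"ay": 0,"az": 0,"fingers": 0},{"dx": 2,"dy": 0,"dz": 0,"ax": 0,"ay": 0,"az": 0,"fingers": 0},{"dx": 0,"dy": 0,"dz": 0,"ax": 0,"ay": 0,"az": 0,"fingers": 0}])

```text
clock: 44.55
tool_pos: [0.4582, -0.3313, 0.2501]
orientation: [-23.3, 90.0, 156.7]
force: [-0.1, -0.8, -0.4]
opening: 0.0354
```

Call:
send_rows(deltas=[{"dx": 1.5,"dy": 0,"dz": 0,"ax": 0,"ay": 0,"az": 0,"fingers": 0},{"dx": 1,"dy": 0,"dz": 0,"ax": 0,"ay": 0,"az": 0,"fingers": 0},{"dx": 0.3,"dy": 0,"dz": 0,"ax": 0,"ay": 0,"az": 0,"fingers": 0},{"dx": 0,"dy": 0,"dz": 0,"ax": 0,"ay": 0,"az": 0,"fingers": 0}])

```text
clock: 45.05
tool_pos: [0.4583, -0.3314, 0.2476]
orientation: [138.0, 90.0, -42.0]
force: [-0.3, 0.1, -0.8]
opening: 0.0355
```

Call:
send_rows(deltas=[{"dx": 0.2,"dy": 0,"dz": 0,"ax": 0,"ay": 0,"az": 0,"fingers": 0},{"dx": 0,"dy": 0,"dz": 0,"ax": 0,"ay": 0,"az": 0,"fingers": 0.5},{"dx": 0,"dy": 0,"dz": 0,"ax": 0,"ay": 0,"az": 0,"fingers": 0.8},{"dx": 0,"dy": 0,"dz": 0,"ax": 0,"ay": 0,"az": 0,"fingers": 1},{"dx": 0,"dy": 0,"dz": 0,"ax": 0,"ay": 0,"az": 0,"fingers": 1},{"dx": 0,"dy": 0,"dz": 0,"ax": 0,"ay": 0,"az": 0,"fingers": 1}])

```text
clock: 45.8
tool_pos: [0.4583, -0.3314, 0.2474]
orientation: [19.9, 90.0, -160.1]
force: [-0.1, 0.0, 0.8]
opening: 0.0779
```

Call:
send_rows(deltas=[{"dx": -10,"dy": 0,"dz": 0,"ax": 0,"ay": 0,"az": 0,"fingers": 1},{"dx": -20,"dy": 0,"dz": 0,"ax": 0,"ay": 0,"az": 0,"fingers": 1},{"dx": -30,"dy": 0,"dz": 0,"ax": 0,"ay": 0,"az": 0,"fingers": 1},{"dx": -20,"dy": 0,"dz": 0,"ax": 0,"ay": 0,"az": 0,"fingers": 1},{"dx": 0,"dy": -30,"dz": 0,"ax": 0,"ay": 0,"az": 0,"fingers": 1},{"dx": 0,"dy": -50,"dz": 0,"ax": 0,"ay": 0,"az": 0,"fingers": 1},{"dx": 0,"dy": -50,"dz": 0,"ax": 0,"ay": 0,"az": 0,"fingers": 1},{"dx": 0,"dy": -50,"dz": 0,"ax": 0,"ay": 0,"az": 0,"fingers": 1},{"dx": 0,"dy": -50,"dz": 0,"ax": 0,"ay": 0,"az": 0,"fingers": 1},{"dx": 0,"dy": -50,"dz": 0,"ax": 0,"ay": 0,"az": 0,"fingers": 1},{"dx": 0,"dy": -50,"dz": 0,"ax": 0,"ay": 0,"az": 0,"fingers": 1},{"dx": 0,"dy": -50,"dz": 0,"ax": 0,"ay": 0,"az": 0,"fingers": 1}])

```text
clock: 47.3
tool_pos: [0.4582, 0.0502, 0.3285]
orientation: [-158.2, 89.9, 21.8]
force: [1.4, -0.9, 0.0]
opening: 0.0877
```

Call:
send_rows(deltas=[{"dx": 0,"dy": -50,"dz": 0,"ax": 0,"ay": 0,"az": 0,"fingers": 1},{"dx": 0,"dy": -50,"dz": 0,"ax": 0,"ay": 0,"az": 0,"fingers": 1},{"dx": 0,"dy": -50,"dz": 0,"ax": 0,"ay": 0,"az": 0,"fingers": 1},{"dx": 0,"dy": -50,"dz": 0,"ax": 0,"ay": 0,"az": 0,"fingers": 1},{"dx": 0,"dy": -50,"dz": 0,"ax": 0,"ay": 0,"az": 0,"fingers": 1},{"dx": 0,"dy": -30,"dz": 0,"ax": 0,"ay": 0,"az": 0,"fingers": 1},{"dx": 0,"dy": 0,"dz": 0,"ax": 0,"ay": 0,"az": 0,"fingers": 1},{"dx": 0,"dy": 0,"dz": 0,"ax": 0,"ay": 0,"az": 0,"fingers": 1}])

```text
clock: 48.3
tool_pos: [0.4584, 0.3281, 0.3275]
orientation: [74.3, 90.0, -105.7]
force: [-0.1, -0.5, -0.3]
opening: 0.0877
```

```bash
python3 st.py; python3 - <<'E'
from plant import ctrl
from h import *
c=ctrl.snapshot("scene");a=c["image"];s=ctrl.snapshot("top");b=s["image"]
cv2.imwrite("pics/f1.png",np.hstack([cv2.resize(a[40:190,290:440],(400,400)),cv2.resize(b[170:320,320:470],(400,400))]))
cv2.imwrite("pics/f2.png",b);cv2.imwrite("pics/f3.png",a)
X=[(.4584,-.3312,z) for z in(.261,.25)];print(proj(s,X),proj(c,X))
E
```

```text
48.3 [0.4584 0.3281 0.3275] [  74.26   89.98 -105.75] F [-0.1 -0.5 -0.3] op 0.0877 J [ 55.   8.  -7.   0. -76. -56.]
axes [[-0.0001, -0.0001, -1.0], [-0.0003, -1.0, 0.0001], [-1.0, 0.0003, 0.0001]]
[[437.07291953 245.70432135]
 [434.80716345 245.89438128]] [[375.77617442  92.2751061 ]
 [375.25404739  95.62820498]]
```

View pics/f1.png

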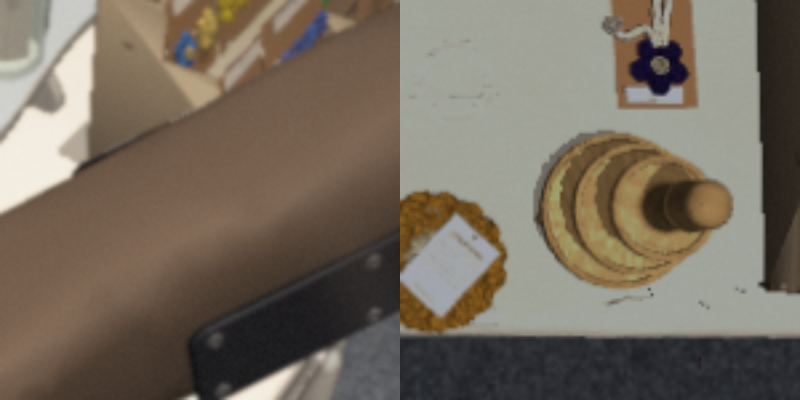

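View pics/f2.png

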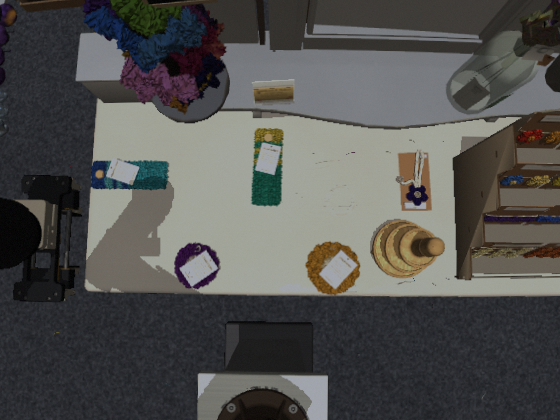

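View pics/f3.png

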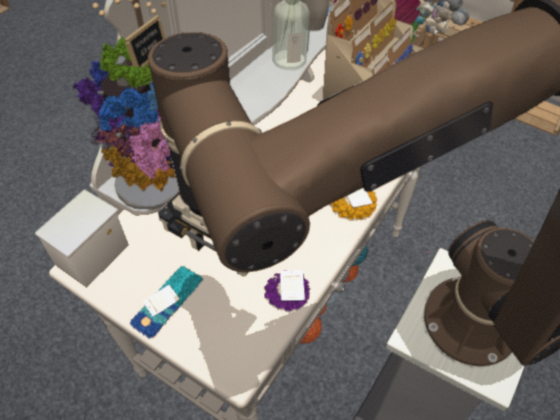

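Call:
send_rows(deltas=[{"dx": 0,"dy": 30,"dz": -15,"ax": 0,"ay": 0,"az": 0,"fingers": 1},{"dx": 0,"dy": 50,"dz": -15,"ax": 0,"ay": 0,"az": 0,"fingers": 1},{"dx": 0,"dy": 50,"dz": -15,"ax": 0,"ay": 0,"az": 0,"fingers": 1},{"dx": 0,"dy": 50,"dz": -15,"ax": 0,"ay": 0,"az": 0,"fingers": 1},{"dx": 0,"dy": 50,"dz": -15,"ax": 0,"ay": 0,"az": 0,"fingers": 1},{"dx": 0,"dy": 50,"dz": -15,"ax": 0,"ay": 0,"az": 0,"fingers": 1},{"dx": 0,"dy": 50,"dz": -15,"ax": 0,"ay": 0,"az": 0,"fingers": 1},{"dx": 0,"dy": 50,"dz": -15,"ax": 0,"ay": 0,"az": 0,"fingers": 1},{"dx": 0,"dy": 50,"dz": 0,"ax": 0,"ay": 0,"az": 0,"fingers": 1},{"dx": 0,"dy": 30,"dz": 0,"ax": 0,"ay": 0,"az": 0,"fingers": 1},{"dx": 0,"dy": 0,"dz": 0,"ax": 0,"ay": 0,"az": 0,"fingers": 1},{"dx": 0,"dy": 0,"dz": 0,"ax": 0,"ay": 0,"az": 0,"fingers": 1}])

```text
clock: 49.9
tool_pos: [0.5779, -0.1317, 0.3277]
orientation: [-154.6, 90.0, 25.3]
force: [0.3, 0.3, 0.8]
opening: 0.0879
```

```bash
python3 - <<'E'
from plant import ctrl
from h import *
c=ctrl.snapshot("scene");a=c["image"]
cv2.imwrite("pics/f4.png",cv2.resize(a[60:200,300:440],(600,600)))
X=[(.4584,-.3312,z) for z in(.261,.21,.15,.09,.012)];print(((proj(c,X)-[300,60]+.5)*600/140).round(0).tolist())
E
```

```text
[[327.0, 140.0], [317.0, 206.0], [305.0, 279.0], [294.0, 347.0], [281.0, 430.0]]
```

View pics/f4.png

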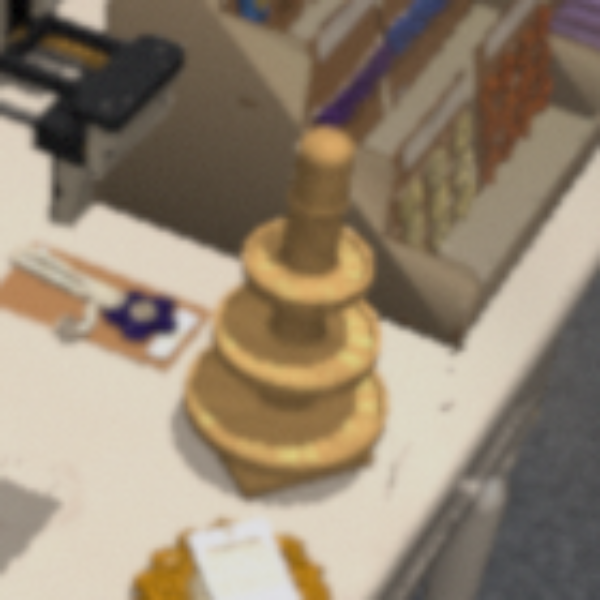

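The stack is straight and fully seated. The finial's top is near (326,140) in the crop, as predicted, and its bead sits on the shoulder near (316,208). Nothing touches the stack, so I'm handing in.

```bash
python3 -c "
from plant import ctrl
print(ctrl.close_job())"
```

```text
the job is handed in; nothing more can be done
None
```

The stand is built and handed in at about 50 s of the 128 s allowed. The large tier is on the foot, with the medium tier, small tier and finial stacked on it in that order.

**Seating:** At each release the tool height put the piece within about 1 mm of its shoulder. No contact force above about 2.5 N showed, which is little more than the weight of a piece.

**Last pictures:** The stack looks straight. The finial's top and bead lie within about a pixel (2 mm) of where a fully seated stack should show. By eye the crochet goods lie where they were at the start, and the gripper is clear of everything.

**Measurements that disagreed:**
- **Foot and large tier:** the y position differed by about 1.5 mm between estimates. This is within the play of the peg.
- **Finial:** its first grasp looked 2–3 mm off centre, so I centred it by closing once with the jaws turned 90° before carrying it.

The first two move calls were refused because not every field was given. Nothing moved, and I sent them again in full.

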